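# Lay a tea setting on the place mat

## Robot

A 6-joint arm with a two-finger parallel gripper is mounted at the origin on the work surface. World frame = base frame: x ahead of the robot, y to its left, z up, the work surface at z = 0. Lengths are in m, angles in rad, forces in N, time in s.
With the tool pointing down it reaches from about 0.275 to 0.85 m from the base axis. Payload 19 kg.
Tool frame: the origin (TCP) lies at the very end of the fingers, on their centre line; the grasp point (between the pads) lies 19 mm behind it; z points along the fingers, x is the direction in which the jaws open and shut, and the axes are right-handed (so a half turn about z gives the same grasp; the last joint's range is limited). The gripper opens to 85 mm and grips with 20 to 120 N. Pads are 22 mm wide; open, the fingers measure 114 mm over their backs; the gripper's body (76 mm by 85 mm) begins 54 mm behind the grasp point. The pads swing forward as they close: fully open they stand 13 mm farther back than shut.
Start: joints at [1.146, 0.15, 1.437, -0, 1.554, -0.134], TCP at [0.165, 0.551, 0.231] pointing down, gripper open.
Joint ranges: [-2.8, 2.8], [-0.68, 2.1], [0.12, 2.68], [-1.39, 4.53], [0.16, 2.79], [-2.81, 2.81]. Speed limits (rad/s): [1.89, 1.89, 2.22, 3.01, 3.01, 3.01].

## Interface

Orientations are given as a unit quaternion [w, x, y, z].
In Python, from rig import state, grab_frame, calibration, job_done gives the robot as it stands. The module is installed in compiled form; this text tells all that it offers.
- The arm moves only by the tool drive_tool, never from a script. Its arguments are lists of equal length, an entry for each row: "twist": the turn, a rotation vector about the world's x, y, z normalised to -1 to 1, where 1 is 30 degrees, a list of three; "slide": the shift along the world's x, y, z normalised to -1 to 1, where 1 is 0.4 m, a list of three; "fingers": the opening, from 0 (shut) to 1 (fully open). In form: {"twist": [[wx, wy, wz], ...], "slide": [[x, y, z], ...], "fingers": [fingers, ...]}. A call has exactly 10 rows; each row shifts and turns the pose as measured when the row begins; what a row does not reach is not made up. A row lasts 1/10 s, in which the tool goes at most 50 mm and 8.59 degrees, less where a joint would pass 70% of its speed; a pose out of reach is approached as far as the arm can. A call with a number of a shift or a turn outside -1 to 1 is refused whole. A call with a gripper value outside its range is refused whole. The fingers move at their own pace and stop on an object; "squeeze" is the grip in N (left out, the last holds). Time passes only in rows, so rows that do not move let the fingers close, or fill a call up. It gives the time, the measured TCP pose, the force and the opening at its end, in the units of the state.
- state(): the state, without advancing time (a new reading comes with each control period).
- grab_frame(name): name is "scene" or "top"; returns the picture (420x560x3 uint8, blue, green, red); there is no depth.
- calibration(name): a dict with "mtx" (3x3 intrinsics, pixels), "distortion" ([k1, k2, p1, p2, k3] as OpenCV has them; the pictures are not rectified), "position" and "rotation" of the camera in the world. Camera axes: x right, y down, z forward; pixel columns grow to the right and rows downward; lengths in m; the calibration is good to about 2 mm. A picture is of the moment at which its call begins. calibration takes no time and is no camera call.
- job_done(): hands the job in, once; it reports no verdict.
The state is a dict: "time_s": time; "joints": joint angles; "qvel": joint speeds; "joint_torque": joint torques, N m; "tcp_pos": TCP position; "ee_rot": TCP orientation; "wrist_force": force on the tool from outside, world axes, zero at the start; "moment": the same for the moment, N m; "finger_gap": finger opening in m.
Only numpy, scipy, OpenCV 4.12 (cv2) and the standard library are available. Lean on these libraries where they do the work, as an engineer would, in place of code of your own. Each camera call takes 0.05 s, during which the arm holds its last target.

## Task

Lay the place mat: set the straight-sided cup in the middle of the plate and only then put its lid on it, stand the mug with the handle in the middle of the saucer, lay the chopstick rest on the mat midway between plate and saucer, and stand the pepper pot on the mat straight behind the saucer (towards the mat's far long edge, square to that edge), with a gap of about 25 mm to the saucer's rim. Everything stands upright and steady at the end, and the tumbler and the candle glass stay where they are.

Things in the scene. Friction and masses are not known exactly. Their poses are not given: they have to be found in the camera images.
- mat: Thin cork place mat, fixed, 220 (x) by 420 (y) by 4 mm. Origin: centre of its underside, on the table; x points away from the robot to its far long edge (within 15 degrees of straight ahead), y to the left along it. Plate and saucer stand on it, centres at x = -30 mm, one at y = +135 mm, the other at y = -135 mm; which is left changes.
- plate: White side plate, fixed on the mat, 140 mm across the rim, 14 mm high. Origin at the centre of its underside (4 mm above the table); its flat floor is 6 mm above the origin and about 95 mm across. Axes parallel to the mat's.
- saucer: White saucer, the smaller of the two dishes, fixed on the mat, 108 mm across the rim, 12 mm high. Origin at the centre of its underside (4 mm above the table); its flat floor is 6 mm above the origin and about 68 mm across. Axes parallel to the mat's: x points to the mat's far long edge.
- cup: White straight-sided cup without handle, 64 mm diameter, 58 mm high, wall 4 mm, open at the top (mouth 56 mm wide), about 0.16 kg. Origin at the centre of its underside, z up. Starts upright on the table, in any of five places; belongs on the plate.
- lid: White lid of the cup: disc 68 mm across, 5 mm thick, over a plug 48 mm across, 7 mm deep; round knob on top 20 mm across, 18 mm tall; 0.06 kg. Origin: centre of the plug's underside, z up; disc top at 12 mm, knob from 12 to 30 mm. Seated, the disc lies on the cup's rim, plug in its mouth, origin 51 mm above the cup's. Starts upright on the table, in any of five places; belongs on the cup.
- mug: Small white mug with a handle: 60 mm diameter above 26 mm, 55 mm high, rounded in to a foot 42 mm across, wall 3.5 mm, about 0.12 kg. Origin at the centre of its underside on the round body's axis, z up; the handle points along its +y and reaches 53 mm from the axis. Any heading. Starts upright on the table, in any of five places; belongs on the saucer.
- rest: Pale wooden chopstick rest, a low bar 66 mm long (its x), 22 mm wide (its y), 17 mm high at its two raised ends and 8 mm high in the middle, about 0.03 kg. Origin at the centre of its underside, z up; any heading. Starts upright on the table, in any of five places; belongs on the mat midway between plate and saucer, lying either way round.
- pepper: White pepper pot with a rounded steel top, 36 mm diameter, 74 mm high (straight up to 52 mm), about 0.12 kg. Origin at the centre of its underside, z up. Starts upright on the table, in any of five places; belongs on the mat behind the saucer (its axis about 97 mm from the saucer's).
- tumbler: Clear drinking glass, 74 mm diameter, 85 mm high, loose, at the left edge of the working area. Origin at the centre of its underside. To be left where it stands.
- votive: Amber candle glass, 64 mm diameter, 50 mm high, loose, beyond the mat. Origin at the centre of its underside. To be left where it stands.
There are look-alikes about, which are no part of the job. What is shaped like the mug but pink or purple is not meant.

How it is judged:
By the outcome, as a careful person would: the job done as asked, in the order asked, and still so for the second after the job is handed in, with the robot touching nothing.
It also fails if it takes over 128 s, if anything falls off the work surface, if the arm or the gripper's body presses on something with over 40 N, if the wrist force passes 120 N, or if a joint passes its speed limit or range.

## Working session

There is one attempt and no reset: what is moved stays moved. The work goes in short steps, Python scripts to look and compute and a tool call to move; the robot and the scene stay as the last step left them, time stands still between calls to the robot, and variables do not carry over. Pictures are saved under pics/ and viewed, and the job is handed in when it is done.

Besides the shell and the picture viewer there is one more tool, called after ">>>" as a command line: name --argument value ..., lists and objects as JSON in quotes. drive_tool: Moves the arm, as the interface text tells. Scaled input: -1 to 1 covers 0.4 m each way for a shift and 30 degrees each way for a turn. Its arguments: {"type":"object","properties":{"twist":{"type":"array"},"slide":{"type":"array"},"fingers":{"type":"array"},"squeeze":{"type":"number"}},"required":["twist","slide","fingers"]}

```bash
mkdir -p pics; python3 - <<'E'
from rig import *
import cv2,numpy as np
for n in ("scene","top"):
    f=grab_frame(n); cv2.imwrite(f"pics/{n}0.png",f); c=calibration(n)
    print(n,{k:np.round(np.array(v),4).tolist() for k,v in c.items()})
print(state())
E
```

```text
scene {'mtx': [[479.1078, 0.0, 282.1263], [0.0, 479.1078, 214.7831], [0.0, 0.0, 1.0]], 'distortion': [0.0283, 0.0, 0.0, 0.0, 0.0], 'position': [1.4334, -0.3282, 0.9762], 'rotation': [-0.3165, 0.7741, 0.5063, -0.2101]}
top {'mtx': [[436.5368, 0.0, 283.0886], [0.0, 436.5368, 218.129], [0.0, 0.0, 1.0]], 'distortion': [-0.0797, 0.0, 0.0, 0.0, 0.0], 'position': [0.4099, 0.0429, 1.2067], 'rotation': [0.0584, -0.6991, 0.7104, -0.0559]}
{'time_s': 0.1, 'joints': array([ 1.14598270e+00,  1.50924190e-01,  1.43792158e+00, -1.84181245e-06,
        1.55380054e+00, -1.34025397e-01]), 'qvel': array([ 0.00054913, -0.00141474, -0.00149907,  0.00056244, -0.00102448,
        0.00087708]), 'joint_torque': array([ 4.79433947e-03, -7.14373684e+01, -5.71794391e+01, -3.47978967e-04,
        7.14939189e-03, -1.28391019e-05]), 'tcp_pos': array([0.16480345, 0.55065839, 0.23076515]), 'ee_rot': array([ 2.56138897e-04,  8.02093218e-01,  5.97198620e-01, -4.60368861e-04]), 'wrist_force': array([-0.11518958, -0.79889983, -0.51760143]), 'moment': array([ 0.03175336, -0.047023  , -0.01870753]), 'finger_gap': 0.08549885605726008}
```

View pics/scene0.png

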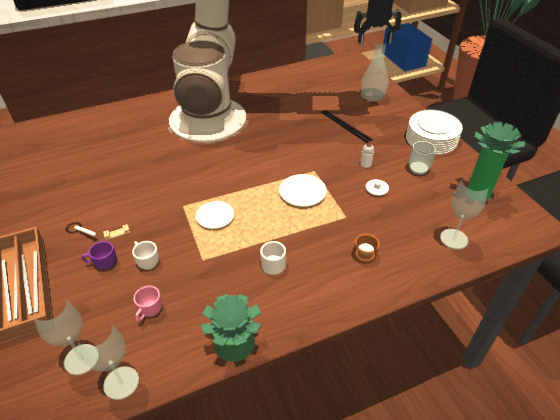

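View pics/top0.png

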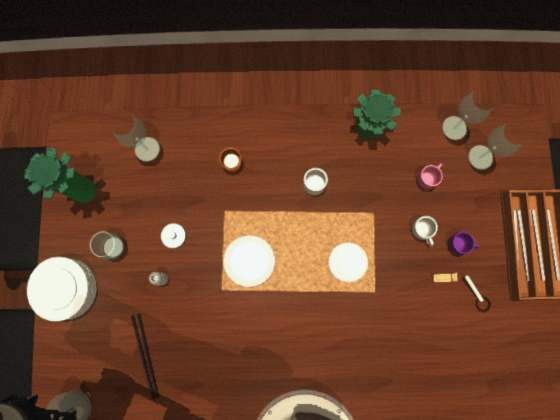

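The two pictures show these candidates (top-view pixels):
- **Cup:** white one at (316,182). The amber candle glass is at (231,160).
- **Mug:** white one at (426,229). The pink (431,176) and purple (463,243) ones are look-alikes.
- **Lid:** (173,236).
- **Pepper:** (158,279).
- **Rest:** (445,278). The light-handled thing at (478,290) is not it.
- **Plate and saucer:** plate (249,261) on the left, saucer (348,262) on the right.
- **Tumbler:** (107,245).

Next I'll check these in close crops.

```bash
cat > h.py <<'E'
import cv2,numpy as np
from rig import *
from scipy.spatial.transform import Rotation as R
def cam(n):
    c=calibration(n); q=np.array(c['rotation'],float)
    M=q if q.shape==(3,3) else R.from_quat([q[1],q[2],q[3],q[0]]).as_matrix()
    return np.array(c['mtx'],float),np.array(c['distortion'],float),np.array(c['position'],float),M
def ray(n,uv):
    K,D,p,M=cam(n); x=cv2.undistortPoints(np.array(uv,float).reshape(-1,1,2),K,D).reshape(-1,2)
    return p,np.c_[x,np.ones(len(x))]@M.T
def onz(n,uv,z):
    p,d=ray(n,uv); return p+d*((z-p[2])/d[:,2])[:,None]
def proj(n,P):
    K,D,p,M=cam(n); return cv2.projectPoints(((np.atleast_2d(P)-p)@M).reshape(-1,1,3),np.zeros(3),np.zeros(3),K,D)[0].reshape(-1,2)
E
python3 - <<'E'
from h import *
s=cv2.imread("pics/scene0.png");t=cv2.imread("pics/top0.png")
def cr(im,u,v,r=33): return cv2.resize(im[max(0,v-r):v+r,max(0,u-r):u+r],(195,195),interpolation=cv2.INTER_CUBIC)
a=np.hstack([cr(t,316,182),cr(t,426,229),cr(t,173,236),cr(t,158,279)])
b=np.hstack([cr(t,455,282),cr(t,249,261,40),cr(t,348,262,40),cr(s,117,231)])
c=np.hstack([cr(s,273,258),cr(s,146,255),cr(s,377,187),cr(s,367,155)])
cv2.imwrite("pics/crops.png",np.vstack([a,b,c]))
for n,uv,z in [("top",(316,182),.058),("top",(426,229),.055),("top",(173,236),.03),("top",(158,279),.07),("top",(445,278),.015),("top",(249,261),.018),("top",(348,262),.016),("scene",(303,190),.018),("scene",(215,215),.016)]: print(uv,onz(n,[uv],z)[0].round(4))
E
```

```text
(316, 182) [ 0.6949 -0.0451  0.058 ]
(426, 229) [ 0.562  -0.3373  0.055 ]
(173, 236) [0.5574 0.3468 0.03  ]
(158, 279) [0.4401 0.3736 0.07  ]
(445, 278) [ 0.4312 -0.3947  0.015 ]
(249, 261) [0.4872 0.14   0.018 ]
(348, 262) [ 0.4802 -0.1294  0.016 ]
(303, 190) [0.4937 0.143  0.018 ]
(215, 215) [ 0.486  -0.1274  0.016 ]
```

View pics/crops.png

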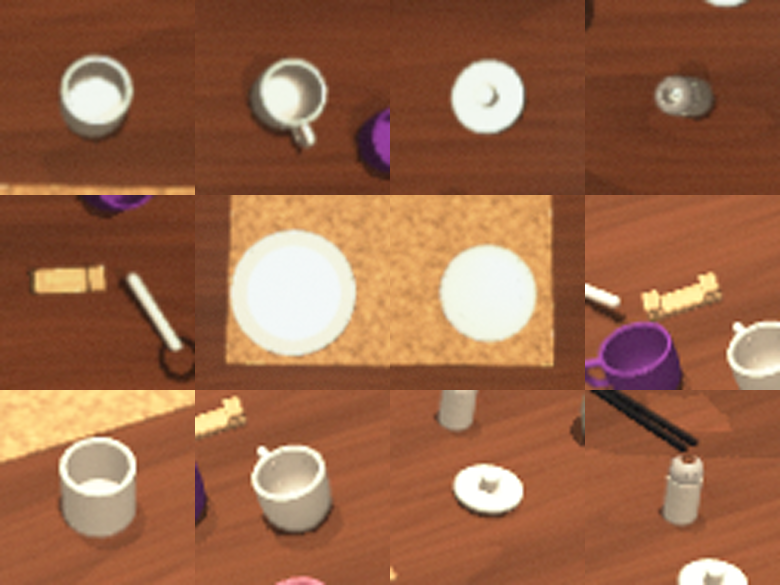

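```bash
cat >> h.py <<'E'
from scipy.optimize import least_squares
def mask(im,sat=95,val=70):
    h=cv2.cvtColor(im,cv2.COLOR_BGR2HSV); return ((h[...,1]<sat)&(h[...,2]>val)).astype(np.uint8)*255
def blob(m,u,v,r=45):
    w=np.zeros_like(m); u,v=int(u),int(v); w[max(0,v-r):v+r,max(0,u-r):u+r]=m[max(0,v-r):v+r,max(0,u-r):u+r]
    cs=cv2.findContours(w,cv2.RETR_EXTERNAL,cv2.CHAIN_APPROX_NONE)[0]
    cs=[c for c in cs if cv2.contourArea(c)>15]
    return min(cs,key=lambda c:-cv2.pointPolygonTest(c,(float(u),float(v)),True))[:,0,:].astype(float)
def circ(P,r=None):
    c0=P.mean(0)
    f=lambda x:np.hypot(P[:,0]-x[0],P[:,1]-x[1])-(x[2] if r is None else r)
    s=least_squares(f,[*c0,.03] if r is None else c0,loss='soft_l1',f_scale=.002); return s.x,np.sqrt(np.mean(s.fun**2))
def half(n,c,z,r,side):
    P=onz(n,c,z)[:,:2]; cam_=cam(n)[2][:2]; ctr=P.mean(0)
    for _ in range(5):
        d=(ctr-cam_)/np.linalg.norm(ctr-cam_); k=((P-ctr)@d*side)>0.2*r if side else np.ones(len(P),bool)
        ctr,e=circ(P[k],r); ctr=ctr[:2]
    return ctr,e
E
python3 - <<'E'
from h import *
I={n:cv2.imread(f"pics/{n}0.png") for n in("scene","top")}
for n,im in I.items():
    h=cv2.cvtColor(im,cv2.COLOR_BGR2HSV)
    m=((h[...,0]>9)&(h[...,0]<28)&(h[...,1]>60)&(h[...,2]>120)).astype(np.uint8)*255
    m=cv2.morphologyEx(m,cv2.MORPH_CLOSE,np.ones((5,5)))
    cs=max(cv2.findContours(m,cv2.RETR_EXTERNAL,cv2.CHAIN_APPROX_NONE)[0],key=cv2.contourArea)[:,0,:]
    P=onz(n,cs,.004)[:,:2]; (c,s,a)=cv2.minAreaRect((P*1000).astype(np.float32)); print(n,"mat",np.round(c,1),np.round(s,1),round(a,2))
    M=mask(im)
    px={"top":dict(plate=(249,261),saucer=(348,262),cup=(316,182),mug=(426,229),lid=(173,236)),"scene":dict(plate=(303,190),saucer=(215,215),cup=(273,258),mug=(146,255),lid=(377,187),pepper=(367,155))}[n]
    for k,uv in px.items():
        c=blob(M,*uv)
        if k in("plate","saucer","lid"):
            z,r={"plate":(.018,.07),"saucer":(.016,.054),"lid":(.012,.034)}[k]
            if k=="lid": print(n,k,half(n,c,z,r,-1)[0].round(4),half(n,c,z,r,1)[0].round(4))
            else: print(n,k,half(n,c,z,r,0),circ(onz(n,c,z)[:,:2])[0].round(4), "up",half(n,c,z,r,1)[0].round(4))
        else:
            z,r,r0={"cup":(.058,.032,.032),"mug":(.055,.03,.021),"pepper":(.052,.018,.018)}[k]
            print(n,k,"rim",half(n,c,z,r,1),"foot",half(n,c,0,r0,-1))
E
```

```text
scene mat [-77.9 379.7] [2108.9 2096.2] 88.68
scene plate (array([0.49026856, 0.14255959]), np.float64(0.0010807719915612811)) [0.4903 0.1426 0.0699] up [0.4904 0.1428]h.py:24: RuntimeWarning: Mean of empty slice.
  c0=P.mean(0)
  ret = um.true_divide(
Traceback (most recent call last):
  File "h.py", line 31, in half
    ctr,e=circ(P[k],r); ctr=ctr[:2]
          ~~~~^^^^^^^^
  File "h.py", line 26, in circ
    s=least_squares(f,[*c0,.03] if r is None else c0,loss='soft_l1',f_scale=.002); return s.x,np.sqrt(np.mean(s.fun**2))
ValueError: Initial guess is outside of provided bounds
```

```bash
python3 - <<'E'
from h import *
I={n:cv2.imread(f"pics/{n}0.png") for n in("scene","top")}
for n,im in I.items():
    K,D,p,Mx=cam(n); 
    h=cv2.cvtColor(im,cv2.COLOR_BGR2HSV)
    m=((h[...,2]>150)).astype(np.uint8)*255
    w=np.zeros_like(m); 
    r=(slice(160,265),slice(165,360)) if n=="scene" else (slice(203,300),slice(210,390))
    w[r]=m[r]
    w=cv2.morphologyEx(w,cv2.MORPH_CLOSE,np.ones((5,5)));
    cs=max(cv2.findContours(w,cv2.RETR_EXTERNAL,cv2.CHAIN_APPROX_NONE)[0],key=cv2.contourArea)[:,0,:]
    P=onz(n,cs,.004)[:,:2]; (c,s,a)=cv2.minAreaRect((P*1000).astype(np.float32)); print(n,"mat",np.round(c,1),np.round(s,1),round(a,2))
    M=mask(im)
    px={"top":dict(plate=(249,261),saucer=(348,262),cup=(316,182),mug=(426,229),lid=(173,236)),"scene":dict(plate=(303,190),saucer=(215,215),cup=(273,258),mug=(146,255),lid=(377,187),pepper=(367,155))}[n]
    for k,uv in px.items():
      try:
        c=blob(M,*uv)
        if k in("plate","saucer","lid"):
            z,r={"plate":(.018,.07),"saucer":(.016,.054),"lid":(.012,.034)}[k]
            if k=="lid": print(n,k,half(n,c,z,r,-1)[0].round(4),half(n,c,z,r,1)[0].round(4))
            else: print(n,k,half(n,c,z,r,0),circ(onz(n,c,z)[:,:2])[0].round(4), "up",half(n,c,z,r,1)[0].round(4))
        else:
            z,r,r0={"cup":(.058,.032,.032),"mug":(.055,.03,.021),"pepper":(.052,.018,.018)}[k]
            print(n,k,"rim",half(n,c,z,r,1),"foot",half(n,c,0,r0,-1))
      except Exception as e: print(n,k,"fail")
    cv2.imwrite(f"pics/m{n}.png",np.hstack([M[100:340,60:420],w[100:340,60:420]]))
E
```

```text
scene mat [493.    4.8] [621.4 426.9] 66.21
scene plate (array([0.49026856, 0.14255959]), np.float64(0.0010807719915612811)) [0.4903 0.1426 0.0699] up [0.4904 0.1428]
scene saucer fail
scene cup rim (array([ 0.7053491 , -0.04254757]), np.float64(0.0007357091732395348)) foot (array([ 0.70145243, -0.04052672]), np.float64(0.0009923475763181004))
scene mug rim (array([ 0.5692526 , -0.33712904]), np.float64(0.003502025208712797)) foot (array([ 0.56802513, -0.33647872]), np.float64(0.0010509060714633091))
scene lid [0.5659 0.3521] [0.5635 0.3546]
scene pepper fail
top mat [514.8   5. ] [422.3 222.2] 88.21
top plate (array([0.48879896, 0.14070042]), np.float64(0.0009303580045541305)) [0.4888 0.1407 0.0695] up [0.4884 0.1402]
top saucer (array([ 0.48081272, -0.12875775]), np.float64(0.0010038516314444367)) [ 0.4808 -0.1288  0.0534] up [ 0.4803 -0.1282]
top cup rim (array([ 0.70340754, -0.04358224]), np.float64(0.0008473288840130007)) foot (array([ 0.70643234, -0.04521638]), np.float64(0.0012120579671569074))
top mug rim (array([ 0.56800659, -0.33772582]), np.float64(0.0007503654602681191)) foot (array([ 0.56736499, -0.33599079]), np.float64(0.0016254581711821147))
top lid [0.562  0.3515] [0.5622 0.3521]h.py:24: RuntimeWarning: Mean of empty slice.
  c0=P.mean(0)
  ret = um.true_divide(
```

View pics/mscene.png

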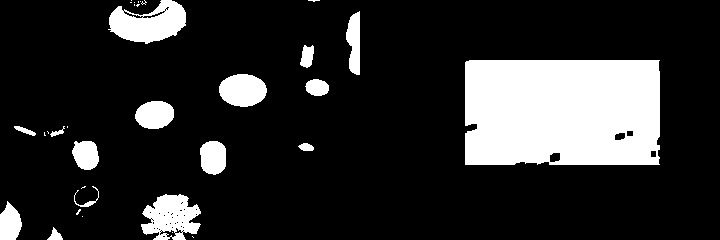

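View pics/mtop.png

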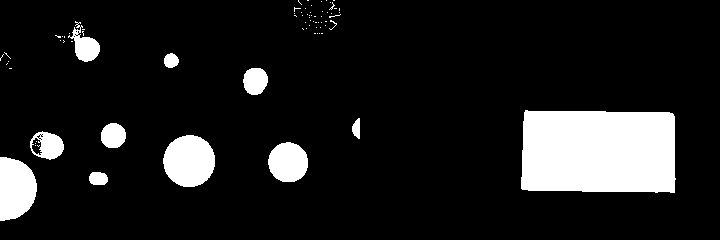

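```bash
python3 - <<'E'
from h import *
I={n:cv2.imread(f"pics/{n}0.png") for n in("scene","top")}
c=blob(mask(I["scene"]),215,215,30); P=onz("scene",c,.016)[:,:2]; print("saucer scene",len(c),circ(P,.054),circ(P))
for n,uv in(("scene",(367,155)),("top",(158,279))):
    c=blob(mask(I[n]),*uv,17); print(n,"pepper",len(c),c.min(0),c.max(0))
    q=cam(n)[2][:2]
    print("foot",onz(n,c,0)[:,:2].mean(0), half(n,c,0,.018,-1))
    # lateral: min/max bearing about nadir
    P=onz(n,c,.03)[:,:2]-q; a=np.arctan2(P[:,1],P[:,0]); print("bearing mid",(a.min()+a.max())/2)
for n,uv in(("scene",(117,231)),("top",(445,278))):
    h=cv2.cvtColor(I[n],cv2.COLOR_BGR2HSV)
    m=((h[...,0]>13)&(h[...,0]<32)&(h[...,2]>120)).astype(np.uint8)*255
    m=cv2.morphologyEx(m,cv2.MORPH_CLOSE,np.ones((5,5)))
    c=blob(m,*uv,17)
    if n=="top": c=blob(m,*uv,20)
    P=onz(n,c,.010)[:,:2]*1000; print(n,"rest",cv2.minAreaRect(P.astype(np.float32)))
    print(c.min(0),c.max(0))
# mug handle from top
uv=[(430.5,242)]; print("handle tip z.035",onz("top",uv,.035), onz("scene",[(138,243)],.05))
for n,uv in(("scene",(425,160)),("top",(107,245)),("scene",(366,248)),("top",(231,160))): print(onz(n,[uv],.04)[0].round(3))
s=I["scene"];t=I["top"]
f=lambda im,u,v,r=25:cv2.resize(im[v-r:v+r,u-r:u+r],(390,390),interpolation=cv2.INTER_CUBIC)
cv2.imwrite("pics/c2.png",np.hstack([f(t,426,229),f(t,158,275)]))
E
```

```text
saucer scene 95 (array([ 0.48168565, -0.12780979]), np.float64(0.001009769121633442)) (array([ 0.48168262, -0.12780535,  0.05417476]), np.float64(0.000994562842404599))
scene pepper 57 [360. 145.] [373. 167.]
foot [0.40906903 0.41316494] (array([0.44033061, 0.38936393]), np.float64(0.001505586246321397))
bearing mid 2.5154402394141786
top pepper 47 [149. 272.] [167. 284.]
foot [0.44427386 0.39449631] (array([0.44310242, 0.38691725]), np.float64(0.0009916558308897818))
bearing mid 1.4717698249391695
scene rest ((433.31658935546875, -392.7293395996094), (38.637939453125, 66.77790832519531), 1.6555153131484985)
[103. 224.] [129. 240.]
top rest ((434.03533935546875, -396.7594299316406), (68.1512222290039, 21.882850646972656), 88.62783813476562)
[433. 273.] [457. 281.]
handle tip z.035 [[ 0.52882412 -0.35395622  0.035     ]] [[ 0.53655828 -0.34638361  0.05      ]]
[0.543 0.534 0.04 ]
[0.534 0.526 0.04 ]
[0.78  0.186 0.04 ]
[0.766 0.188 0.04 ]
```

View pics/c2.png

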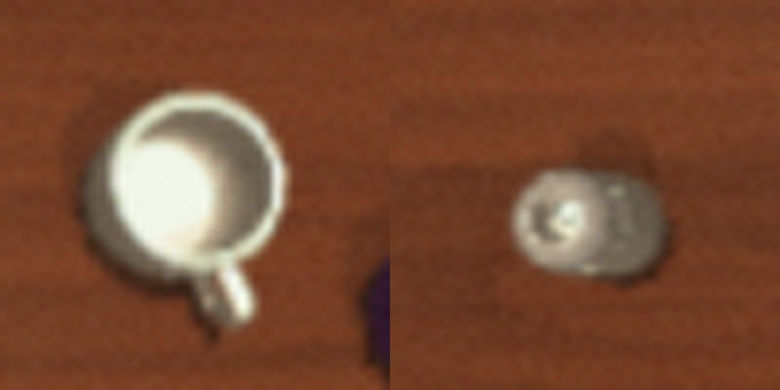

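Close crops confirm all the choices. I measured the poses with both cameras: the mat is turned about -1.7°, the plate is at (0.4895, 0.1416), and the saucer is at (0.4812, -0.1283). Cup first.

>>> drive_tool --twist '[[0,0,0],[0,0,0],[0,0,0],[0,0,0],[0,0,0],[0,0,0],[0,0,0],[0,0,0],[0,0,0],[0,0,0]]' --slide '[[0.075,-0.083,0],[0.075,-0.083,0],[0.075,-0.083,0],[0.075,-0.083,0],[0.075,-0.083,0],[0.075,-0.083,0],[0.075,-0.083,0],[0.075,-0.083,0],[0.075,-0.083,0],[0.075,-0.083,0]]' --fingers '[1,1,1,1,1,1,1,1,1,1]' --squeeze 30

```text
time_s: 1.1
tcp_pos: [0.4687, 0.2068, 0.2278]
ee_rot: [0.0, 0.799, 0.601, -0.002]
wrist_force: [0.6, 0.5, -0.5]
finger_gap: 0.0853
```

>>> drive_tool --twist '[[0,0,0],[0,0,0],[0,0,0],[0,0,0],[0,0,0],[0,0,0],[0,0,0],[0,0,0],[0,0,0],[0,0,0]]' --slide '[[0.082,-0.086,-0.02],[0.082,-0.086,-0.02],[0.082,-0.086,-0.02],[0.082,-0.086,-0.03],[0.082,-0.086,-0.03],[0.082,-0.086,-0.03],[0.082,-0.086,-0.02],[0.02,-0.02,-0.02],[0,0,0],[0,0,0]]' --fingers '[1,1,1,1,1,1,1,1,1,1]'

```text
time_s: 2.1
tcp_pos: [0.7121, -0.0562, 0.1447]
ee_rot: [-0.002, 0.801, 0.598, -0.004]
wrist_force: [-0.3, 0.2, 0.9]
finger_gap: 0.0852
```

>>> drive_tool --twist '[[0,0,0],[0,0,0],[0,0,0],[0,0,0],[0,0,0],[0,0,0],[0,0,0],[0,0,0],[0,0,0],[0,0,0]]' --slide '[[-0.019,0.033,0],[0,0,0],[0,0,-0.05],[0,0,-0.04],[0,0,0],[0,0,0],[0,0,0],[0,0,0],[0,0,0],[0,0,0]]' --fingers '[1,1,1,1,1,1,1,1,1,1]'

```text
time_s: 3.1
tcp_pos: [0.7027, -0.0361, 0.115]
ee_rot: [0.001, 0.799, 0.601, -0.001]
wrist_force: [-0.4, -0.5, 0.5]
finger_gap: 0.0852
```

```bash
python3 - <<'E'
from h import *
f=grab_frame("top"); s=grab_frame("scene"); cv2.imwrite("pics/t1.png",np.hstack([cv2.resize(f[130:240,260:370],(390,390)),cv2.resize(s[180:290,220:330],(390,390))]))
print(state()["tcp_pos"])
E
```

```text
[ 0.70259143 -0.03601061  0.11479881]
```

View pics/t1.png

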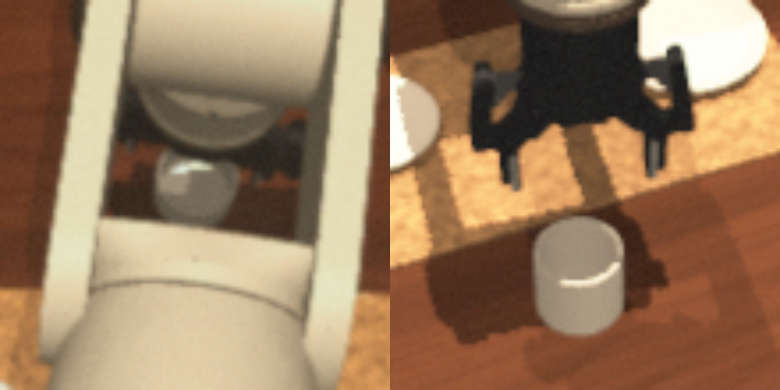

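>>> drive_tool --twist '[[0,0,0],[0,0,0],[0,0,0],[0,0,0],[0,0,0],[0,0,0],[0,0,0],[0,0,0],[0,0,0],[0,0,0]]' --slide '[[0.004,-0.017,0],[0,0,0],[0,0,-0.04],[0,0,-0.04],[0,0,-0.04],[0,0,-0.04],[0,0,-0.04],[0,0,-0.02],[0,0,0],[0,0,0]]' --fingers '[1,1,1,1,1,1,1,1,1,1]'

```text
time_s: 4.2
tcp_pos: [0.7017, -0.0433, 0.015]
ee_rot: [-0.002, 0.8, 0.601, -0.003]
wrist_force: [-0.0, -1.6, 0.1]
finger_gap: 0.0854
```

>>> drive_tool --twist '[[0,0,0],[0,0,0],[0,0,0],[0,0,0],[0,0,0],[0,0,0],[0,0,0],[0,0,0],[0,0,0],[0,0,0]]' --slide '[[0.006,0,0.012],[0,0,0],[0,0,0],[0,0,0],[0,0,0],[0,0,0],[0,0,0],[0,0,0],[0,0,0],[0,0,0]]' --fingers '[1,1,0.6,0.6,0.6,0.6,0.6,0.6,0.6,0.6]'

```text
time_s: 5.2
tcp_pos: [0.7054, -0.0434, 0.023]
ee_rot: [-0.0, 0.8, 0.601, -0.002]
wrist_force: [-1.1, 0.2, -0.5]
finger_gap: 0.0622
```

>>> drive_tool --twist '[[0,0,0],[0,0,0],[0,0,0],[0,0,0],[0,0,0],[0,0,0],[0,0,0],[0,0,0],[0,0,0],[0,0,0]]' --slide '[[0,0,0],[0,0,0.03],[0,0,0.05],[0,0,0.05],[0,0,0.05],[0,0,0.03],[-0.04,0.03,0],[-0.06,0.06,0],[-0.06,0.06,0],[-0.06,0.06,0]]' --fingers '[0.4,0.4,0.4,0.4,0.4,0.4,0.4,0.4,0.4,0.4]'

```text
time_s: 6.2
tcp_pos: [0.6163, 0.0397, 0.1147]
ee_rot: [0.001, 0.801, 0.599, -0.001]
wrist_force: [1.0, 0.6, -1.3]
finger_gap: 0.0624
```

>>> drive_tool --twist '[[0,0,0],[0,0,0],[0,0,0],[0,0,0],[0,0,0],[0,0,0],[0,0,0],[0,0,0],[0,0,0],[0,0,0]]' --slide '[[-0.06,0.048,0],[-0.06,0.048,0],[-0.06,0.048,0],[-0.06,0.048,0],[-0.04,0.03,0],[-0.02,0.016,0],[-0.01,0.008,0],[0,0,0],[0,0,0],[0,0,0]]' --fingers '[0.4,0.4,0.4,0.4,0.4,0.4,0.4,0.4,0.4,0.4]'

```text
time_s: 7.2
tcp_pos: [0.4862, 0.1432, 0.1183]
ee_rot: [0.002, 0.8, 0.6, 0.0]
wrist_force: [-0.1, 0.5, -1.9]
finger_gap: 0.0622
```

>>> drive_tool --twist '[[0,0,0],[0,0,0],[0,0,0],[0,0,0],[0,0,0],[0,0,0],[0,0,0],[0,0,0],[0,0,0],[0,0,0]]' --slide '[[0.008,-0.004,0],[0,0,-0.03],[0,0,-0.04],[0,0,-0.04],[0,0,-0.04],[0,0,-0.02],[0,0,-0.01],[0,0,0],[0,0,0],[0,0,0]]' --fingers '[0.4,0.4,0.4,0.4,0.4,0.4,0.4,0.4,0.4,0.4]'

```text
time_s: 8.2
tcp_pos: [0.491, 0.1393, 0.0399]
ee_rot: [0.001, 0.801, 0.599, -0.0]
wrist_force: [-0.4, -0.5, -1.3]
finger_gap: 0.0623
```

>>> drive_tool --twist '[[0,0,0],[0,0,0],[0,0,0],[0,0,0],[0,0,0],[0,0,0],[0,0,0],[0,0,0],[0,0,0],[0,0,0]]' --slide '[[-0.003,0.005,-0.008],[0,0,-0.005],[0,0,-0.004],[0,0,0],[0,0,0],[0,0,0],[0,0,0],[0,0,0],[0,0,0],[0,0,0]]' --fingers '[0.4,0.4,0.4,0.4,0.4,0.4,0.4,0.4,0.4,0.4]'

```text
time_s: 9.2
tcp_pos: [0.4905, 0.1416, 0.034]
ee_rot: [0.002, 0.801, 0.599, 0.001]
wrist_force: [-0.2, -0.6, -2.5]
finger_gap: 0.0623
```

```bash
python3 - <<'E'
from h import *
s=grab_frame("scene"); cv2.imwrite("pics/t2.png",cv2.resize(s[130:250,230:390],(800,600)))
q=state();print(q["tcp_pos"],q["wrist_force"])
E
```

```text
[0.49048724 0.14164644 0.03397533] [-0.34866887  0.06801057 -2.31359844]
```

View pics/t2.png

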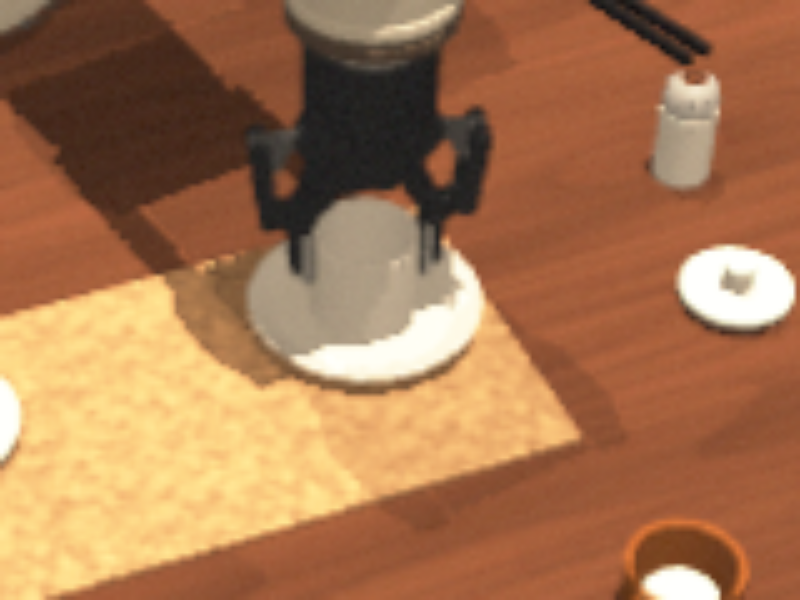

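>>> drive_tool --twist '[[0,0,0],[0,0,0],[0,0,0],[0,0,0],[0,0,0],[0,0,0],[0,0,0],[0,0,0],[0,0,0],[0,0,0]]' --slide '[[0,0,-0.003],[0,0,-0.003],[0,0,0],[0,0,0],[0,0,0],[0,0,0],[0,0,0],[0,0,0],[0,0,0],[0,0,0]]' --fingers '[0.4,0.4,0.4,0.4,0.4,0.4,0.4,0.4,0.4,0.4]'

```text
time_s: 10.25
tcp_pos: [0.4912, 0.1417, 0.033]
ee_rot: [0.002, 0.801, 0.599, 0.001]
wrist_force: [0.1, -0.6, 1.5]
finger_gap: 0.0625
```

>>> drive_tool --twist '[[0,0,0],[0,0,0],[0,0,0],[0,0,0],[0,0,0],[0,0,0],[0,0,0],[0,0,0],[0,0,0],[0,0,0]]' --slide '[[0,0,0],[0,0,0],[0,0,0],[0,0,0],[0,0,0.02],[0,0,0.05],[0,0,0.08],[0,0,0.08],[0.03,0.06,0.06],[0.03,0.09,0]]' --fingers '[0.85,1,1,1,1,1,1,1,1,1]'

```text
time_s: 11.25
tcp_pos: [0.5141, 0.2002, 0.1566]
ee_rot: [0.002, 0.802, 0.597, 0.001]
wrist_force: [0.5, 0.1, -1.1]
finger_gap: 0.0854
```

>>> drive_tool --twist '[[0,0,0],[0,0,0],[0,0,0],[0,0,0],[0,0,0],[0,0,0],[0,0,0],[0,0,0],[0,0,0],[0,0,0]]' --slide '[[0.025,0.09,0],[0.025,0.09,-0.03],[0.025,0.08,-0.04],[0.02,0.04,-0.04],[0.01,0.02,-0.04],[0,0.01,-0.02],[0,0,0],[0,0,0],[0,0,0],[0,0,0]]' --fingers '[0.6,0.5,0.5,0.5,0.5,0.5,0.5,0.5,0.5,0.5]'

```text
time_s: 12.25
tcp_pos: [0.5585, 0.3389, 0.0935]
ee_rot: [0.004, 0.802, 0.597, 0.005]
wrist_force: [1.1, -0.4, -0.3]
finger_gap: 0.0428
```

```bash
cat > look.py <<'E'
from h import *
import sys
def grab(tag):
    o={}
    for n in("scene","top"):
        o[n]=grab_frame(n); cv2.imwrite(f"pics/{n}_{tag}.png",o[n])
    return o
E
python3 - <<'E'
from look import *
I=grab("a"); print(state()["tcp_pos"])
cv2.imwrite("pics/a.png",np.hstack([cv2.resize(I["scene"][120:260,250:410],(400,350)),cv2.resize(I["top"][190:330,140:300],(400,350))]))
c=blob(mask(I["scene"],110,60),303,178,50)
E
```

```text
[0.55854725 0.33907805 0.09336997]
```

View pics/a.png

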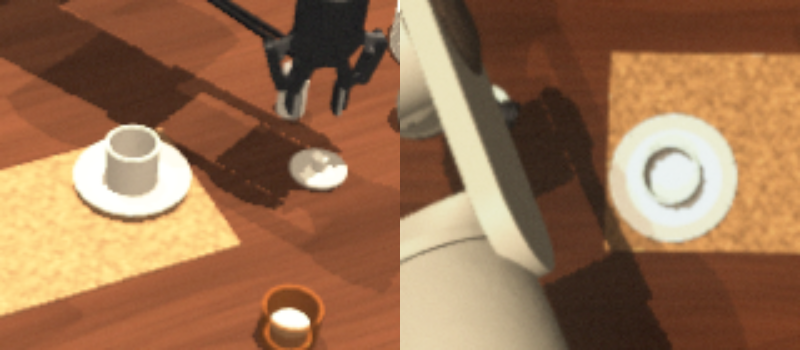

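```bash
python3 - <<'E'
from look import *
im=cv2.imread("pics/top_a.png"); print(proj("top",[[.4905,.1416,.068],[.4905,.1416,.018],[.4905,.1416,.01]]))
s=cv2.imread("pics/scene_a.png"); print(proj("scene",[[.4905,.1416,.068],[.4905,.1416,.01]]))
f=cv2.resize(im[230:292,218:280],(560,560),interpolation=cv2.INTER_CUBIC); g=cv2.resize(s[160:212,276:328],(560,560),interpolation=cv2.INTER_CUBIC)
cv2.imwrite("pics/b.png",cv2.resize(np.hstack([f,g]),(800,400)))
E
```

```text
[[246.82291496 258.53077114]
 [248.41854522 259.80921672]
 [248.6616206  260.00395137]]
[[302.5542155  176.65749536]
 [302.0557802  191.45706624]]
```

View pics/b.png

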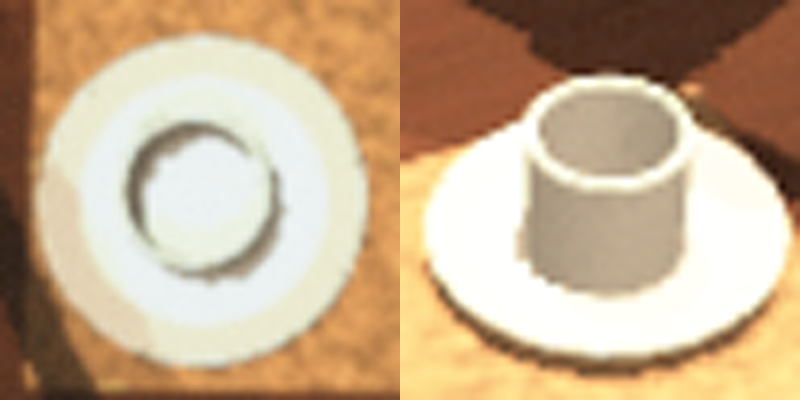

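```bash
python3 - <<'E'
from look import *
print(onz("scene",[(303.2,177.3)],.068),onz("top",[(248.3,259.5)],.068))
E
```

```text
[[0.49381323 0.14209854 0.068     ]] [[0.48791767 0.13775293 0.068     ]]
```

>>> drive_tool --twist '[[0,0,0],[0,0,0],[0,0,0],[0,0,0],[0,0,0],[0,0,0],[0,0,0],[0,0,0],[0,0,0],[0,0,0]]' --slide '[[0.012,0.034,0],[0,0,0],[0,0,-0.03],[0,0,-0.03],[0,0,-0.03],[0,0,-0.02],[0,0,-0.01],[0,0,0],[0,0,0],[0,0,0]]' --fingers '[0.5,0.5,0.5,0.5,0.5,0.5,0.5,0.5,0.5,0.5]'

```text
time_s: 13.35
tcp_pos: [0.5627, 0.3505, 0.041]
ee_rot: [0.004, 0.803, 0.597, 0.005]
wrist_force: [0.3, -0.1, -0.6]
finger_gap: 0.0427
```

>>> drive_tool --twist '[[0,0.024,0],[0,0,0],[0,0,0],[0,0,0],[0,0,0],[0,0,0],[0,0,0],[0,0,0],[0,0,0],[0,0,0]]' --slide '[[0.002,0.005,0],[0,0,-0.02],[0,0,-0.02],[0,0,-0.01],[0,0,-0.005],[0,0,0],[0,0,0],[0,0,0],[0,0,0],[0,0,0]]' --fingers '[0.5,0.5,0.5,0.5,0.5,0.5,0.5,0.5,0.5,0.5]'

```text
time_s: 14.35
tcp_pos: [0.564, 0.3529, 0.0181]
ee_rot: [-0.0, 0.803, 0.597, 0.0]
wrist_force: [0.9, 0.3, -0.4]
finger_gap: 0.0426
```

```bash
python3 - <<'E'
from look import *
s=grab_frame("scene"); cv2.imwrite("pics/c.png",cv2.resize(s[130:220,320:440],(800,600)))
print(state()["tcp_pos"],state()["ee_rot"])
E
```

```text
[0.56401084 0.3529564  0.01804833] [-1.87913004e-04  8.02511490e-01  5.96636634e-01  1.69015671e-05]
```

View pics/c.png

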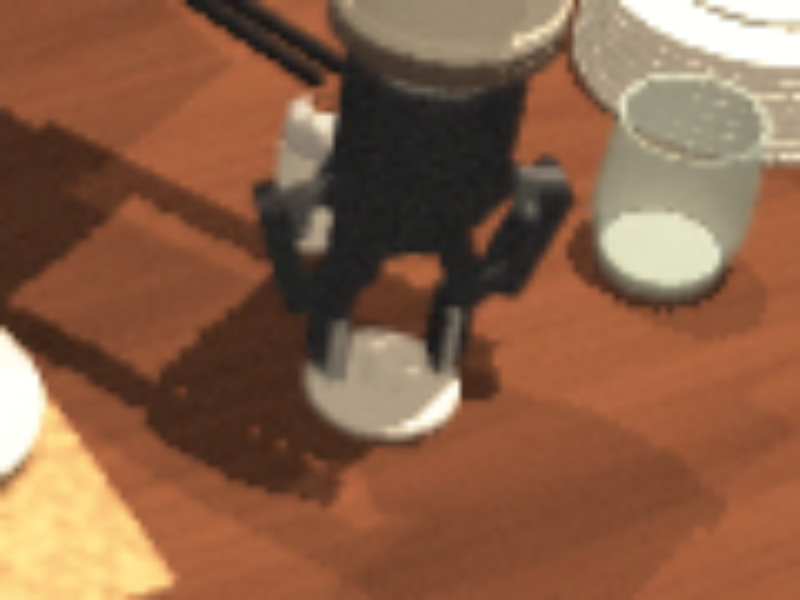

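>>> drive_tool --twist '[[0,0,0],[0,0,0],[0,0,0],[0,0,0],[0,0,0],[0,0,0],[0,0,0],[0,0,0],[0,0,0],[0,0,0]]' --slide '[[0,0,-0.003],[0,0,0],[0,0,0],[0,0,0],[0,0,0],[0,0,0],[0,0,0],[0,0,0],[0,0,0],[0,0,0.01]]' --fingers '[0.5,0,0,0,0,0,0,0,0,0]'

```text
time_s: 15.4
tcp_pos: [0.5639, 0.3529, 0.0207]
ee_rot: [-0.0, 0.803, 0.597, -0.0]
wrist_force: [-0.9, 0.4, 0.3]
finger_gap: 0.0184
```

>>> drive_tool --twist '[[0,0,0],[0,0,0],[0,0,0],[0,0,0],[0,0,0],[0,0,0],[0,0,0],[0,0,0],[0,0,0],[0,0,0]]' --slide '[[0,0,0.03],[0,0,0.05],[0,0,0.06],[0,0,0.06],[0,0,0.05],[-0.02,-0.05,0.02],[-0.025,-0.07,0],[-0.025,-0.07,0],[-0.025,-0.07,0],[-0.025,-0.07,0]]' --fingers '[0,0,0,0,0,0,0,0,0,0]'

```text
time_s: 16.4
tcp_pos: [0.5145, 0.2196, 0.1425]
ee_rot: [0.001, 0.801, 0.598, 0.003]
wrist_force: [0.6, -0.5, 0.7]
finger_gap: 0.0186
```

```bash
python3 - <<'E'
from look import *
s=grab_frame("scene"); cv2.imwrite("pics/d.png",cv2.resize(s[110:220,270:430],(800,550)))
print(state()["tcp_pos"],state()["finger_gap"])
E
```

```text
[0.51346749 0.21647123 0.14271914] 0.017614931253018603
```

View pics/d.png

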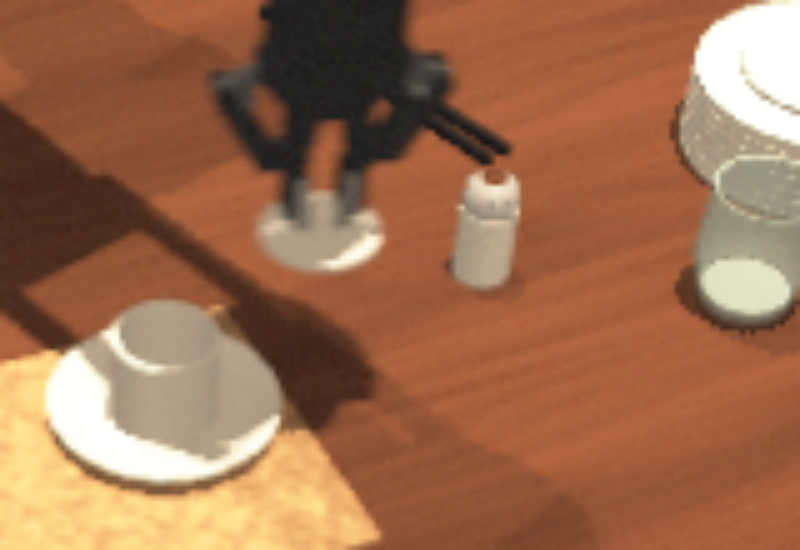

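>>> drive_tool --twist '[[0,0,0],[0,0,0],[0,0,0],[0,0,0],[0,0,0],[0,0,0],[0,0,0],[0,0,0],[0,0,0],[0,0,0]]' --slide '[[-0.02,-0.06,0],[-0.02,-0.06,0],[-0.01,-0.04,0],[-0.005,-0.02,0],[-0.002,-0.006,0],[0,0,-0.02],[0,0,-0.03],[0,0,-0.02],[0,0,0],[0,0,0]]' --fingers '[0,0,0,0,0,0,0,0,0,0]'

```text
time_s: 17.45
tcp_pos: [0.4897, 0.1404, 0.1167]
ee_rot: [0.002, 0.802, 0.598, 0.005]
wrist_force: [0.5, -0.3, -0.5]
finger_gap: 0.0182
```

>>> drive_tool --twist '[[-0.005,0.02,0],[0,0,0],[0,0,0],[0,0,0],[0,0,0],[0,0,0],[0,0,0],[0,0,0],[0,0,0],[0,0,0]]' --slide '[[0.002,0,-0.02],[0,0,-0.02],[0,0,-0.01],[0,0,-0.005],[0,0,0],[0,0,0],[0,0,0],[0,0,0],[0,0,0],[0,0,0]]' --fingers '[0,0,0,0,0,0,0,0,0,0]'

```text
time_s: 18.45
tcp_pos: [0.4911, 0.1407, 0.0934]
ee_rot: [-0.0, 0.802, 0.598, -0.0]
wrist_force: [1.0, 0.7, -1.1]
finger_gap: 0.0183
```

```bash
python3 - <<'E'
from look import *
I=grab("e")
cv2.imwrite("pics/e.png",np.hstack([cv2.resize(I["scene"][135:225,260:350],(400,400)),cv2.resize(I["top"][215:305,205:295],(400,400))]))
print(state()["tcp_pos"],state()["ee_rot"])
E
```

```text
[0.49105291 0.14072755 0.09337278] [-1.84799567e-04  8.01581323e-01  5.97885671e-01 -2.71073567e-04]
```

View pics/e.png

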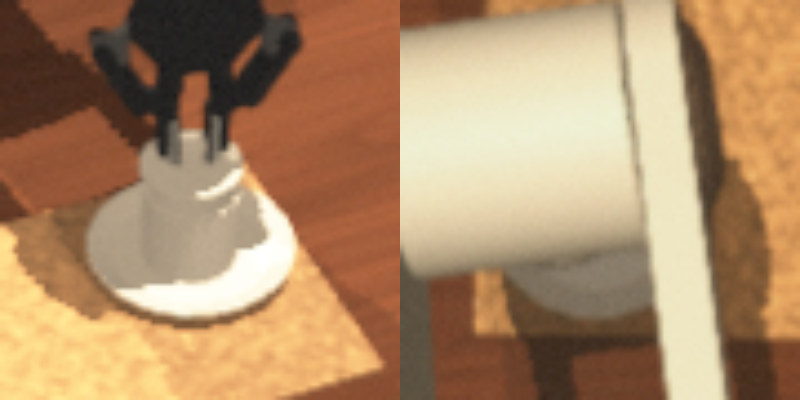

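>>> drive_tool --twist '[[0,0,0],[0,0,0],[0,0,0],[0,0,0],[0,0,0],[0,0,0],[0,0,0],[0,0,0],[0,0,0],[0,0,0]]' --slide '[[0,0,-0.01],[0,0,-0.01],[0,0,-0.005],[0,0,-0.005],[0,0,-0.003],[0,0,0],[0,0,0],[0,0,0],[0,0,0],[0,0,0]]' --fingers '[0,0,0,0,0,0,0,0,0,0]'

```text
time_s: 19.55
tcp_pos: [0.491, 0.1407, 0.0788]
ee_rot: [-0.0, 0.802, 0.598, -0.0]
wrist_force: [0.0, -0.6, -0.4]
finger_gap: 0.0184
```

>>> drive_tool --twist '[[0,0,0],[0,0,0],[0,0,0],[0,0,0],[0,0,0],[0,0,0],[0,0,0],[0,0,0],[0,0,0],[0,0,0]]' --slide '[[0,0,-0.003],[0,0,0],[0,0,0],[0,0,0],[0,0,0],[0,0,0],[0,0,0],[0,0,0],[0,0,0],[0,0,0]]' --fingers '[0,0,0,0,0.1,0.2,0.3,0.4,0.45,0.45]'

```text
time_s: 20.55
tcp_pos: [0.4913, 0.1408, 0.078]
ee_rot: [0.0, 0.802, 0.598, 0.0]
wrist_force: [-0.6, 0.1, 0.0]
finger_gap: 0.0383
```

```bash
python3 - <<'E'
from look import *
I=grab("f")
cv2.imwrite("pics/f.png",cv2.resize(I["scene"][135:225,260:350],(600,600),interpolation=cv2.INTER_CUBIC))
print(state()["tcp_pos"],state()["wrist_force"])
E
```

```text
[0.49127863 0.14077268 0.07804941] [-0.16133812  0.07103201 -0.09801953]
```

View pics/f.png

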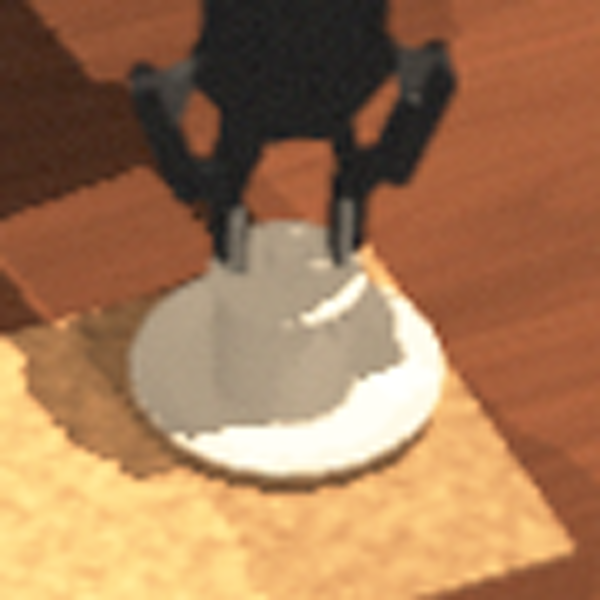

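>>> drive_tool --twist '[[0,0,0],[0,0,0],[0,0,0],[0,0,0],[0,0,0],[0,0,0],[0,0,0],[0,0,0],[0,0,0],[0,0,0]]' --slide '[[0,0,0.03],[0,0,0.06],[0,0,0.06],[0,0.04,0.04],[-0.02,0.1,0],[-0.02,0.1,0],[-0.02,0.1,0],[-0.02,0.1,0],[-0.02,0.1,0],[0,0.02,0]]' --fingers '[0.6,0.6,0.6,0.6,0.8,0.8,0.8,0.8,0.8,0.8]'

```text
time_s: 21.65
tcp_pos: [0.4494, 0.3718, 0.167]
ee_rot: [0.001, 0.803, 0.596, 0.003]
wrist_force: [0.2, -0.5, -0.7]
finger_gap: 0.068
```

```bash
python3 - <<'E'
from look import *
I=grab("g")
cv2.imwrite("pics/g.png",np.hstack([cv2.resize(I["scene"][135:225,260:350],(400,400)),cv2.resize(I["top"][215:305,205:295],(400,400))]))
print(state()["tcp_pos"],state()["ee_rot"])
E
```

```text
[0.45031932 0.36952856 0.16674588] [0.00110626 0.80313014 0.5957938  0.00324029]
```

View pics/g.png

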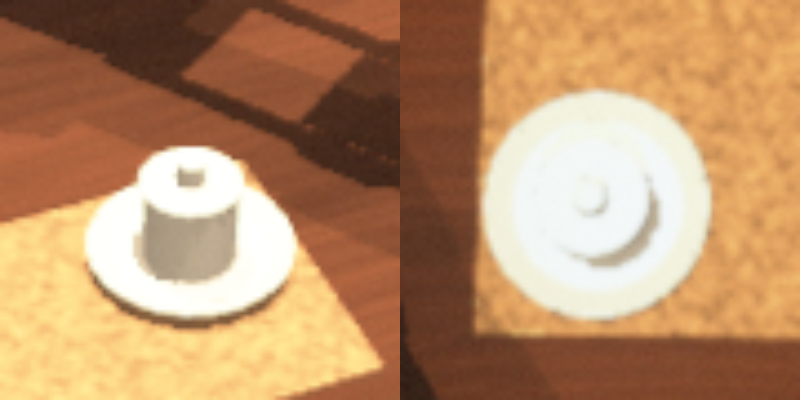

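>>> drive_tool --twist '[[0,0.012,0],[0,0,0],[0,0,0],[0,0,0],[0,0,0],[0,0,0],[0,0,0],[0,0,0],[0,0,0],[0,0,0]]' --slide '[[-0.018,0.046,0],[0,0,0],[0,0,-0.03],[0,0,-0.04],[0,0,-0.04],[0,0,-0.02],[0,0,-0.01],[0,0,0],[0,0,0],[0,0,0]]' --fingers '[0.9,0.9,0.9,0.9,0.9,0.9,0.9,0.9,0.9,0.9]'

```text
time_s: 22.75
tcp_pos: [0.4466, 0.3792, 0.1092]
ee_rot: [0.0, 0.805, 0.593, 0.001]
wrist_force: [-0.3, 0.5, 0.6]
finger_gap: 0.077
```

```bash
python3 - <<'E'
from look import *
s=grab_frame("scene"); cv2.imwrite("pics/i.png",cv2.resize(s[100:190,310:430],(800,600)))
print(state()["tcp_pos"],state()["ee_rot"])
E
```

```text
[0.44659844 0.37927141 0.10927411] [4.87704470e-04 8.05308228e-01 5.92855057e-01 1.14082507e-03]
```

View pics/i.png

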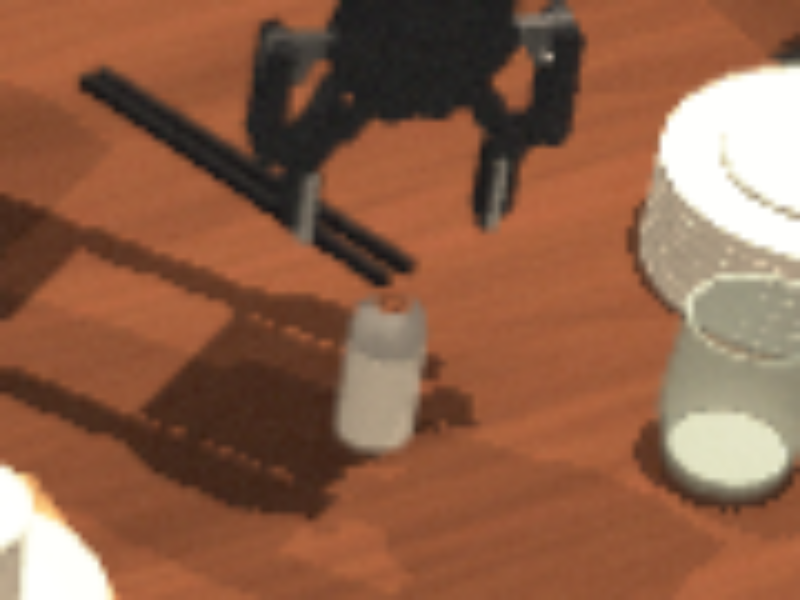

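Now at (.4466,.3793). I need (-.0036,+.0087), then to go down 0.09.

>>> drive_tool --twist '[[0,0,0],[0,0,0],[0,0,0],[0,0,0],[0,0,0],[0,0,0],[0,0,0],[0,0,0],[0,0,0],[0,0,0]]' --slide '[[-0.009,0.021,0],[0,0,0],[0,0,-0.03],[0,0,-0.04],[0,0,-0.05],[0,0,-0.04],[0,0,-0.03],[0,0,-0.015],[0,0,-0.005],[0,0,0]]' --fingers '[0.9,0.9,0.9,0.9,0.9,0.9,0.9,0.9,0.9,0.9]'

```text
time_s: 23.8
tcp_pos: [0.4418, 0.3891, 0.0197]
ee_rot: [0.001, 0.805, 0.594, 0.002]
wrist_force: [0.8, 0.5, 0.4]
finger_gap: 0.0768
```

>>> drive_tool --twist '[[0,0.008,0],[0,0,0],[0,0,0],[0,0,0],[0,0,0],[0,0,0],[0,0,0],[0,0,0],[0,0,0],[0,0,0]]' --slide '[[0.003,-0.002,0],[0,0,0],[0,0,0],[0,0,0],[0,0,0],[0,0,0],[0,0,0],[0,0,0],[0,0,0],[0,0,0]]' --fingers '[0.9,0.2,0.2,0.2,0.2,0.2,0.2,0.2,0.2,0.2]'

```text
time_s: 24.8
tcp_pos: [0.444, 0.3888, 0.0218]
ee_rot: [-0.001, 0.805, 0.594, 0.001]
wrist_force: [0.6, -0.6, -0.9]
finger_gap: 0.0352
```

>>> drive_tool --twist '[[0,0,0],[0,0,0],[0,0,0],[0,0,0],[0,0,0],[0,0,0],[0,0,0],[0,0,0],[0,0,0],[0,0,0]]' --slide '[[0,0,0.03],[0,0,0.08],[0,0,0.09],[0,0,0.09],[0.01,-0.04,0.06],[0.02,-0.08,0.02],[0.025,-0.1,0],[0.025,-0.1,0],[0.025,-0.1,0],[0.025,-0.1,0]]' --fingers '[0.2,0.2,0.2,0.2,0.2,0.2,0.2,0.2,0.2,0.2]'

```text
time_s: 25.8
tcp_pos: [0.4941, 0.1772, 0.1847]
ee_rot: [0.0, 0.803, 0.597, 0.004]
wrist_force: [1.2, 0.8, -2.0]
finger_gap: 0.0352
```

>>> drive_tool --twist '[[0,0,0],[0,0,0],[0,0,0],[0,0,0],[0,0,0],[0,0,0],[0,0,0],[0,0,0],[0,0,0],[0,0,0]]' --slide '[[0.027,-0.1,0],[0.027,-0.1,0],[0.027,-0.1,0],[0.027,-0.1,0],[0.027,-0.1,0],[0.027,-0.1,0],[0.022,-0.08,0],[0.01,-0.04,-0.02],[0,-0.01,-0.02],[0,0,-0.01]]' --fingers '[0.2,0.2,0.2,0.2,0.2,0.2,0.2,0.2,0.2,0.2]'

```text
time_s: 26.8
tcp_pos: [0.5726, -0.1317, 0.1735]
ee_rot: [0.003, 0.804, 0.595, 0.007]
wrist_force: [-0.4, -0.0, -1.5]
finger_gap: 0.0355
```

>>> drive_tool --twist '[[-0.007,0.028,0],[0,0,0],[0,0,0],[0,0,0],[0,0,0],[0,0,0],[0,0,0],[0,0,0],[0,0,0],[0,0,0]]' --slide '[[0.016,0.002,0],[0,0,0],[0,0,-0.05],[0,0,-0.07],[0,0,-0.07],[0,0,-0.07],[0,0,-0.04],[0,0,-0.02],[0,0,-0.01],[0,0,0]]' --fingers '[0.2,0.2,0.2,0.2,0.2,0.2,0.2,0.2,0.2,0.2]'

```text
time_s: 27.8
tcp_pos: [0.5813, -0.1205, 0.0407]
ee_rot: [0.002, 0.8, 0.599, 0.001]
wrist_force: [0.0, -0.3, -1.6]
finger_gap: 0.0351
```

>>> drive_tool --twist '[[0.004,0.008,0],[0,0,0],[0,0,0],[0,0,0],[0,0,0],[0,0,0],[0,0,0],[0,0,0],[0,0,0],[0,0,0]]' --slide '[[-0.006,-0.025,0],[0,0,0],[0,0,0],[0,0,-0.01],[0,0,-0.01],[0,0,-0.005],[0,0,0],[0,0,0],[0,0,0],[0,0,0]]' --fingers '[0.2,0.2,0.2,0.2,0.2,0.2,0.2,0.2,0.2,0.2]'

```text
time_s: 28.8
tcp_pos: [0.58, -0.1318, 0.0329]
ee_rot: [0.001, 0.8, 0.599, 0.001]
wrist_force: [-0.8, 0.4, -1.2]
finger_gap: 0.0353
```

>>> drive_tool --twist '[[0,0.004,0],[0,0,0],[0,0,0],[0,0,0],[0,0,0],[0,0,0],[0,0,0],[0,0,0],[0,0,0],[0,0,0]]' --slide '[[-0.002,0.002,-0.006],[0,0,-0.005],[0,0,-0.004],[0,0,-0.002],[0,0,0],[0,0,0],[0,0,0],[0,0,0],[0,0,0],[0,0,0]]' --fingers '[0.2,0.2,0.2,0.2,0.2,0.2,0.2,0.2,0.2,0.2]'

```text
time_s: 29.8
tcp_pos: [0.5793, -0.131, 0.0258]
ee_rot: [0.001, 0.8, 0.599, 0.0]
wrist_force: [-0.9, -0.0, -0.4]
finger_gap: 0.0353
```

```bash
python3 - <<'E'
from look import *
s=grab_frame("scene"); cv2.imwrite("pics/j.png",cv2.resize(s[160:280,160:320],(800,600)))
q=state();print(q["tcp_pos"],q["ee_rot"],q["wrist_force"])
E
```

```text
[ 0.57931292 -0.13095908  0.02584569] [5.39826162e-04 8.00384015e-01 5.99487222e-01 4.55796760e-04] [-0.41084887 -0.5103187   0.01214597]
```

View pics/j.png

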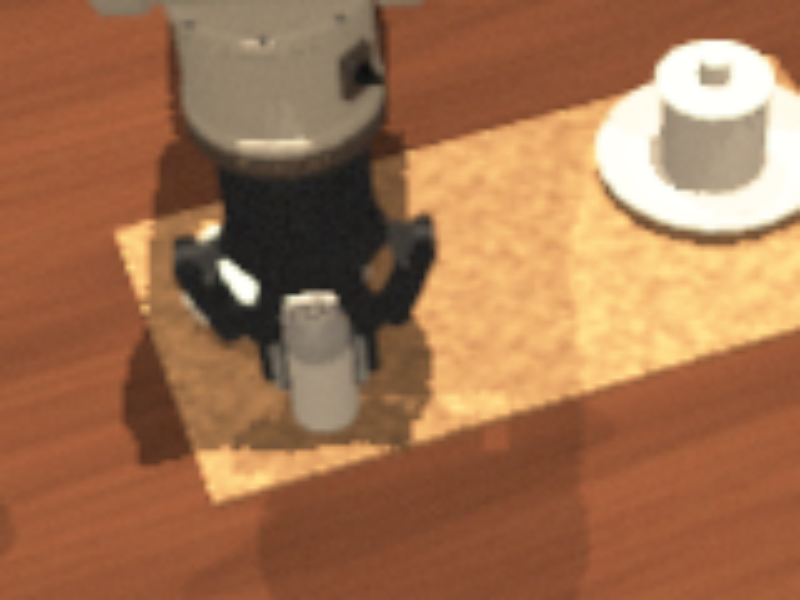

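>>> drive_tool --twist '[[0,0,0],[0,0,0],[0,0,0],[0,0,0],[0,0,0],[0,0,0],[0,0,0],[0,0,0],[0,0,0],[0,0,0]]' --slide '[[0,0,-0.001],[0,0,0],[0,0,0],[0,0,0],[0,0,0],[0,0,0.03],[0,0,0.06],[0,0,0.08],[0,0,0.08],[0,-0.04,0.04]]' --fingers '[0.2,0.5,0.8,0.9,0.9,0.9,0.9,0.9,0.9,0.9]'

```text
time_s: 30.85
tcp_pos: [0.5778, -0.1454, 0.1468]
ee_rot: [-0.001, 0.8, 0.6, -0.0]
wrist_force: [0.7, -0.3, -0.5]
finger_gap: 0.0769
```

>>> drive_tool --twist '[[0,0,-0.25],[0,0,-0.25],[0,0,-0.25],[0,0,-0.25],[0,0,-0.25],[0,0,-0.25],[0,0,-0.25],[0,0,-0.25],[0,0,-0.25],[0,0,-0.2]]' --slide '[[-0.03,-0.06,0],[-0.04,-0.07,0],[-0.04,-0.07,0],[-0.04,-0.07,0],[-0.04,-0.07,0],[-0.04,-0.07,0],[-0.04,-0.07,0],[-0.04,-0.06,0],[-0.03,-0.04,0],[-0.01,-0.02,0]]' --fingers '[0.6,0.6,0.6,0.6,0.6,0.6,0.6,0.6,0.6,0.6]'

```text
time_s: 31.85
tcp_pos: [0.433, -0.395, 0.1615]
ee_rot: [0.006, 1.0, -0.022, 0.002]
wrist_force: [0.5, -0.4, 0.1]
finger_gap: 0.0512
```

```bash
python3 - <<'E'
from look import *
I=grab("k")
cv2.imwrite("pics/k.png",np.hstack([cv2.resize(I["scene"][150:290,70:230],(400,350)),cv2.resize(I["top"][180:320,320:480],(400,350))]))
q=state();print(q["tcp_pos"],q["ee_rot"])
E
```

```text
[ 0.43363635 -0.39469188  0.1614448 ] [ 0.00627294  0.99977488 -0.02018135  0.00188695]
```

View pics/k.png

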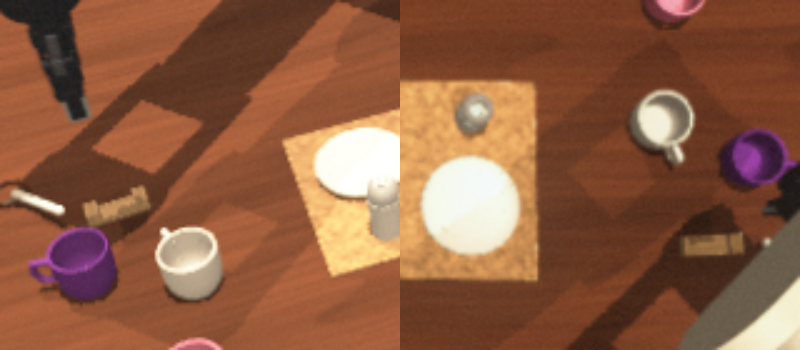

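>>> drive_tool --twist '[[0.024,0.007,0.03],[0,0,0],[0,0,0],[0,0,0],[0,0,0],[0,0,0],[0,0,0],[0,0,0],[0,0,0],[0,0,0]]' --slide '[[0,0,0],[0,0,-0.04],[0,0,-0.07],[0,0,-0.07],[0,0,-0.07],[0,0,-0.05],[0,0,-0.02],[0,0,-0.01],[0,0,0],[0,0,0]]' --fingers '[0.5,0.5,0.5,0.5,0.5,0.5,0.5,0.5,0.5,0.5]'

```text
time_s: 32.95
tcp_pos: [0.4386, -0.39, 0.0307]
ee_rot: [-0.001, 1.0, 0.008, 0.002]
wrist_force: [-0.3, -0.1, -0.4]
finger_gap: 0.0426
```

```bash
python3 - <<'E'
from look import *
s=grab_frame("scene"); cv2.imwrite("pics/l.png",cv2.resize(s[190:280,60:180],(800,600)))
q=state();print(q["tcp_pos"],q["ee_rot"])
E
```

```text
[ 0.43863417 -0.39015108  0.03087764] [-3.85041560e-04  9.99969748e-01  7.52280486e-03  1.93968869e-03]
```

View pics/l.png

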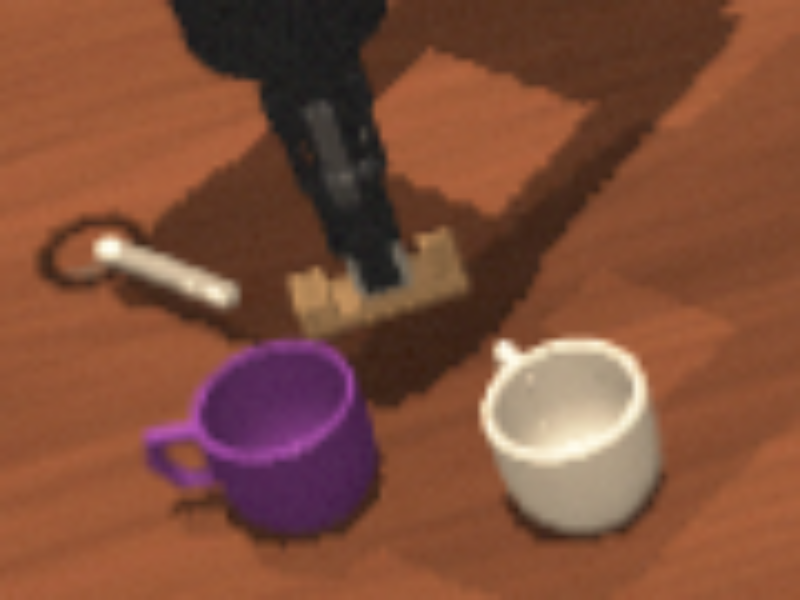

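>>> drive_tool --twist '[[0,0.007,-0.07],[0,0,0],[0,0,0],[0,0,0],[0,0,0],[0,0,0],[0,0,0],[0,0,0],[0,0,0],[0,0,0]]' --slide '[[-0.012,-0.01,0],[0,0,0],[0,0,0],[0,0,-0.02],[0,0,-0.02],[0,0,-0.01],[0,0,-0.007],[0,0,-0.004],[0,0,0],[0,0,0]]' --fingers '[0.5,0.5,0.5,0.5,0.5,0.5,0.5,0.5,0.5,0.5]'

```text
time_s: 34.0
tcp_pos: [0.4336, -0.395, 0.0057]
ee_rot: [0.0, 1.0, -0.012, 0.001]
wrist_force: [-0.4, -0.2, 0.4]
finger_gap: 0.0425
```

Well placed. Down 2 mm more, then close gently.

>>> drive_tool --twist '[[0,0,0],[0,0,0],[0,0,0],[0,0,0],[0,0,0],[0,0,0],[0,0,0],[0,0,0],[0,0,0],[0,0,0]]' --slide '[[0,0,-0.005],[0,0,0],[0,0,0],[0,0,0],[0,0,0],[0,0,0],[0,0,0],[0,0,0],[0,0,0],[0,0,0]]' --fingers '[0.5,0.4,0.3,0.1,0.1,0.1,0.1,0.1,0.1,0.1]'

```text
time_s: 35.0
tcp_pos: [0.4339, -0.3953, 0.0042]
ee_rot: [0.001, 1.0, -0.012, 0.001]
wrist_force: [0.1, -0.4, -1.0]
finger_gap: 0.0207
```

>>> drive_tool --twist '[[0,0,0],[0,0,0],[0,0,0],[0,0,0],[0,0,0],[0,0,0],[0,0,0],[0,0,0],[0,0,0],[0,0,0]]' --slide '[[0,0,0.02],[0,0,0.05],[0,0,0.07],[0,0,0.06],[0,0,0.03],[0.005,0.03,0],[0.008,0.06,0],[0.012,0.09,0],[0.012,0.09,0],[0.012,0.09,0]]' --fingers '[0.1,0.1,0.1,0.1,0.1,0.1,0.1,0.1,0.1,0.1]'

```text
time_s: 36.0
tcp_pos: [0.4514, -0.2459, 0.0972]
ee_rot: [-0.001, 1.0, -0.015, -0.001]
wrist_force: [1.1, -0.0, 0.3]
finger_gap: 0.0205
```

```bash
python3 - <<'E'
from look import *
s=grab_frame("scene"); cv2.imwrite("pics/n.png",cv2.resize(s[140:290,60:260],(800,600)))
q=state();print(q["tcp_pos"],q["ee_rot"],q["finger_gap"])
E
```

```text
[ 0.45153046 -0.24124062  0.09694103] [-1.80333010e-03  9.99897009e-01 -1.42129277e-02 -8.43516353e-04] 0.02090213302840898
```

View pics/n.png

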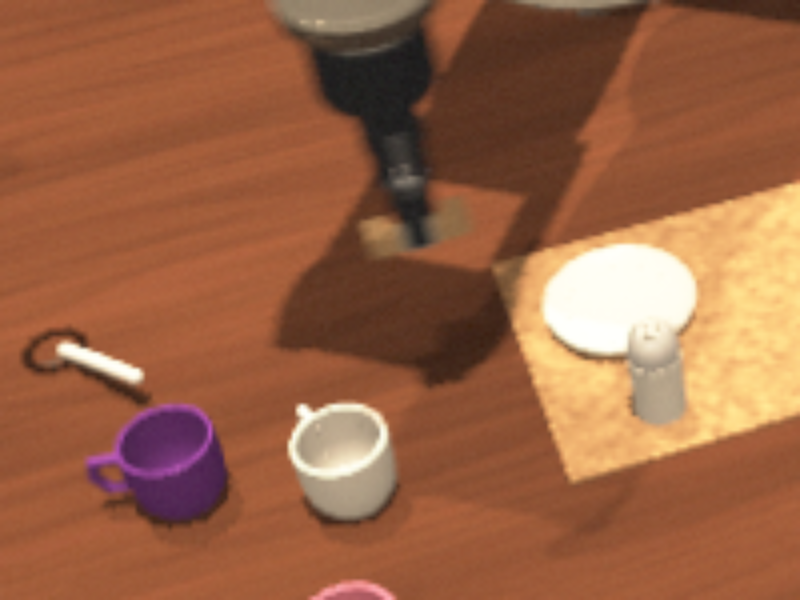

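>>> drive_tool --twist '[[0,0,0],[0,0,0],[0,0,0],[0,0,0],[0,0,0],[0,0,0],[0,0,0],[0,0,0],[0,0,0],[0,0,0]]' --slide '[[0.012,0.09,0],[0.012,0.09,0],[0.012,0.09,0],[0.012,0.09,0],[0.012,0.09,0],[0.012,0.08,0],[0.01,0.05,0],[0.004,0.02,0],[0,0,0],[0,0,0]]' --fingers '[0.1,0.1,0.1,0.1,0.1,0.1,0.1,0.1,0.1,0.1]'

```text
time_s: 37.05
tcp_pos: [0.479, 0.0164, 0.0875]
ee_rot: [-0.004, 1.0, -0.012, -0.006]
wrist_force: [-0.5, -0.1, -0.2]
finger_gap: 0.0208
```

>>> drive_tool --twist '[[-0.015,-0.023,0],[0,0,0],[0,0,0],[0,0,0],[0,0,0],[0,0,0],[0,0,0],[0,0,0],[0,0,0],[0,0,0]]' --slide '[[0.016,-0.03,0],[0,0,0],[0,0,0],[0,0,-0.03],[0,0,-0.05],[0,0,-0.04],[0,0,-0.02],[0,0,-0.01],[0,0,0],[0,0,0]]' --fingers '[0.1,0.1,0.1,0.1,0.1,0.1,0.1,0.1,0.1,0.1]'

```text
time_s: 38.05
tcp_pos: [0.485, -0.0003, 0.0229]
ee_rot: [0.001, 1.0, -0.015, 0.0]
wrist_force: [-0.0, 0.1, -0.8]
finger_gap: 0.0209
```

>>> drive_tool --twist '[[0.004,0,0],[0,0,0],[0,0,0],[0,0,0],[0,0,0],[0,0,0],[0,0,0],[0,0,0],[0,0,0],[0,0,0]]' --slide '[[0,0.012,0],[0,0,0],[0,0,-0.01],[0,0,-0.01],[0,0,-0.008],[0,0,-0.005],[0,0,-0.002],[0,0,0],[0,0,0],[0,0,0]]' --fingers '[0.1,0.1,0.1,0.1,0.1,0.1,0.1,0.1,0.1,0.1]'

```text
time_s: 39.05
tcp_pos: [0.4858, 0.0049, 0.0091]
ee_rot: [-0.0, 1.0, -0.015, 0.001]
wrist_force: [-0.5, -1.0, -0.9]
finger_gap: 0.0207
```

>>> drive_tool --twist '[[0,0,0],[0,0,0],[0,0,0],[0,0,0],[0,0,0],[0,0,0],[0,0,0],[0,0,0],[0,0,0],[0,0,0]]' --slide '[[0,0,-0.003],[0,0,0],[0,0,0],[0,0,0],[0,0,0],[0,0,0.02],[0,0,0.05],[0,0,0.07],[0,-0.03,0.07],[0,-0.06,0.05]]' --fingers '[0.1,0.1,0.2,0.4,0.5,0.5,0.5,0.6,0.8,0.9]'

```text
time_s: 40.05
tcp_pos: [0.4839, -0.0298, 0.1152]
ee_rot: [-0.001, 1.0, -0.013, -0.001]
wrist_force: [0.8, -0.1, 0.0]
finger_gap: 0.0764
```

>>> drive_tool --twist '[[0,0,-0.2],[0,0,-0.22],[0,0,-0.22],[0,0,-0.22],[0,0,-0.22],[0,0,-0.22],[0,0,-0.22],[0,0,-0.22],[0,0,-0.22],[0,0,-0.2]]' --slide '[[0,-0.08,0.06],[0.02,-0.09,0.06],[0.02,-0.09,0],[0.02,-0.09,0],[0.03,-0.09,0],[0.03,-0.09,0],[0.03,-0.09,0],[0.03,-0.08,0],[0.02,-0.04,0],[0.01,-0.02,0]]' --fingers '[1,1,1,1,1,1,1,1,1,1]'

```text
time_s: 41.05
tcp_pos: [0.5691, -0.3485, 0.1765]
ee_rot: [0.002, 0.825, -0.565, 0.005]
wrist_force: [-0.9, 0.5, -0.6]
finger_gap: 0.0855
```

```bash
python3 - <<'E'
from look import *
I=grab("p")
cv2.imwrite("pics/p.png",np.hstack([cv2.resize(I["scene"][150:290,100:260],(400,350)),cv2.resize(I["top"][190:330,260:420],(400,350))]))
q=state();print(q["tcp_pos"],q["ee_rot"])
# mug handle heading: scene0/top0 masks, points away from body axis
for n,ctr in(("top",(.568,-.3377)),("scene",(.5693,-.3371))):
    im=cv2.imread(f"pics/{n}0.png"); c=blob(mask(im),*((426,229) if n=="top" else (146,255)),30)
    P=onz(n,c,.045)[:,:2]-ctr; a=np.degrees(np.arctan2(P[:,1],P[:,0])); r=np.hypot(*P.T); k=r>.038
    for i in np.argsort(-r)[:6]: print(n,a[i].round(),r[i].round(4))
E
```

```text
[ 0.56891971 -0.34794252  0.17632078] [ 0.00201072  0.82575402 -0.56400611  0.00483405]
top -160.0 0.0486
top -163.0 0.0477
top -156.0 0.0473
top -166.0 0.0469
top -170.0 0.0463
top -154.0 0.0449
scene 0.0 0.0593
scene 5.0 0.0585
scene -2.0 0.0584
scene 10.0 0.0581
scene -4.0 0.0575
scene 3.0 0.0573
```

View pics/p.png

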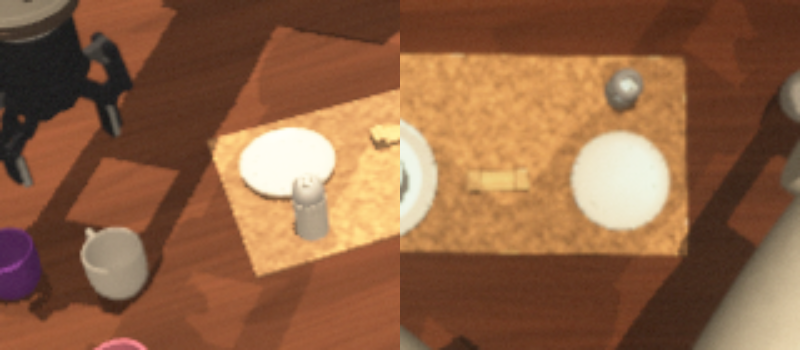

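>>> drive_tool --twist '[[0.017,0.011,0],[0,0,0],[0,0,0],[0,0,0],[0,0,0],[0,0,0],[0,0,0],[0,0,0],[0,0,0],[0,0,0]]' --slide '[[0,0.026,0],[0,0,0],[0,0,-0.04],[0,0,-0.07],[0,0,-0.06],[0,0,-0.04],[0,0,-0.02],[0,0,0],[0,0,0],[0,0,0]]' --fingers '[1,1,1,1,1,1,1,1,1,1]'

```text
time_s: 42.15
tcp_pos: [0.5676, -0.3307, 0.0806]
ee_rot: [-0.0, 0.831, -0.556, 0.0]
wrist_force: [0.4, 0.5, 0.3]
finger_gap: 0.0853
```

```bash
python3 - <<'E'
from look import *
s=grab_frame("scene"); cv2.imwrite("pics/q.png",cv2.resize(s[190:290,80:210],(780,600)))
q=state();print(q["tcp_pos"],q["ee_rot"])
E
```

```text
[ 0.56775852 -0.33077317  0.08079921] [-4.82554166e-04  8.31308224e-01 -5.55811392e-01  3.16592442e-04]
```

View pics/q.png

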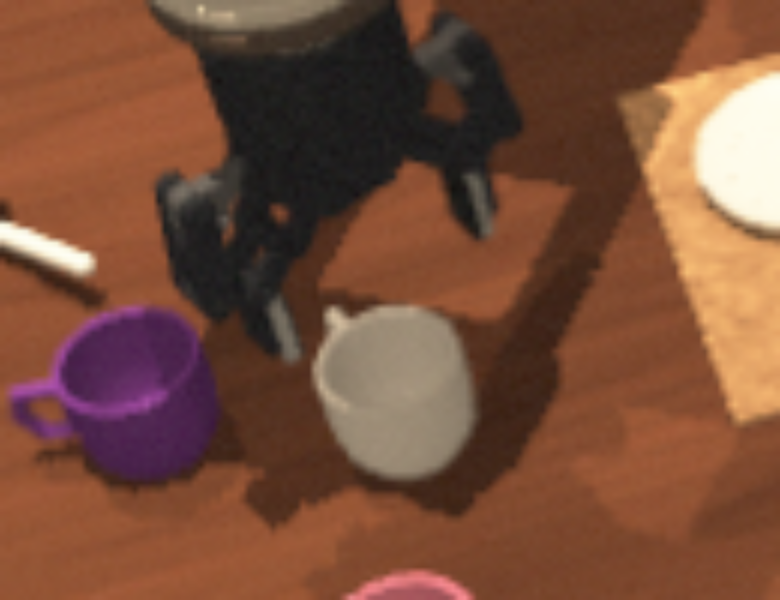

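>>> drive_tool --twist '[[0,0,-0.06],[0,0,0],[0,0,0],[0,0,0],[0,0,0],[0,0,0],[0,0,0],[0,0,0],[0,0,0],[0,0,0]]' --slide '[[0.002,-0.016,0],[0,0,0],[0,0,0],[0,0,-0.03],[0,0,-0.04],[0,0,-0.04],[0,0,-0.02],[0,0,-0.01],[0,0,0],[0,0,0]]' --fingers '[1,1,1,1,1,1,1,1,1,1]'

```text
time_s: 43.2
tcp_pos: [0.5683, -0.3376, 0.0199]
ee_rot: [-0.0, 0.822, -0.57, 0.0]
wrist_force: [0.1, -1.0, -0.4]
finger_gap: 0.0856
```

>>> drive_tool --twist '[[0,0,0],[0,0,0],[0,0,0],[0,0,0],[0,0,0],[0,0,0],[0,0,0],[0,0,0],[0,0,0],[0,0,0]]' --slide '[[0,0,0],[0,0,0],[0,0,0],[0,0,0],[0,0,0],[0,0,0],[0,0,0],[0,0,0],[0,0,0.01],[0,0,0.02]]' --fingers '[0.8,0.6,0.5,0.4,0.4,0.4,0.4,0.4,0.4,0.4]'

```text
time_s: 44.2
tcp_pos: [0.5684, -0.3378, 0.0333]
ee_rot: [-0.0, 0.822, -0.57, 0.001]
wrist_force: [0.3, 0.2, -1.0]
finger_gap: 0.0581
```

```bash
python3 - <<'E'
from look import *
s=grab_frame("scene"); cv2.imwrite("pics/r.png",cv2.resize(s[190:290,80:210],(780,600)))
q=state();print(q["tcp_pos"],q["ee_rot"])
E
```

```text
[ 0.56905048 -0.33822534  0.03519371] [-3.91063530e-04  8.21700901e-01 -5.69915712e-01  1.88611772e-03]
```

View pics/r.png

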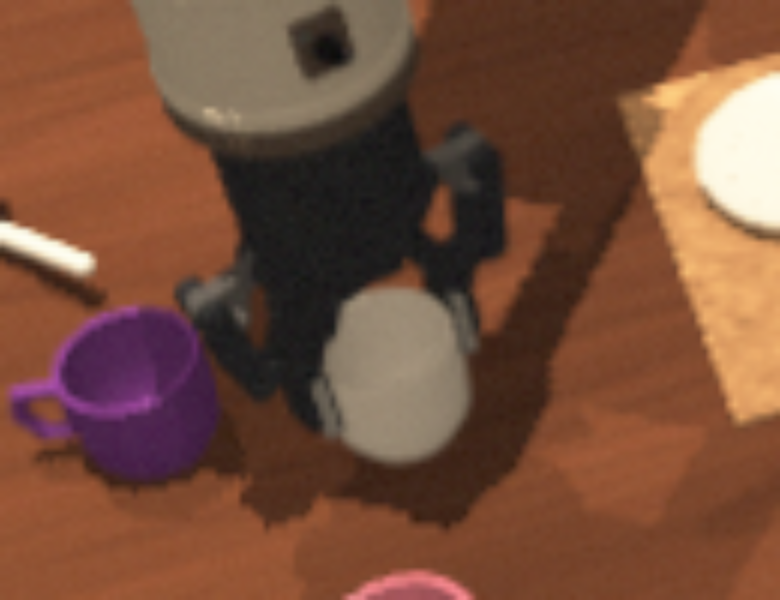

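>>> drive_tool --twist '[[0,0,0],[0,0,0],[0,0,0],[0,0,0],[0,0,0],[0,0,0],[0,0,0],[0,0,0],[0,0,0],[0,0,0]]' --slide '[[0,0,0.04],[0,0,0.06],[0,0,0.06],[0,0,0.05],[-0.02,0.03,0.02],[-0.03,0.07,0],[-0.034,0.08,0],[-0.034,0.08,0],[-0.034,0.08,0],[-0.034,0.08,0]]' --fingers '[0.4,0.4,0.4,0.4,0.4,0.4,0.4,0.4,0.4,0.4]'

```text
time_s: 45.25
tcp_pos: [0.4929, -0.1688, 0.1361]
ee_rot: [-0.0, 0.821, -0.572, 0.006]
wrist_force: [0.6, 0.7, -1.3]
finger_gap: 0.058
```

>>> drive_tool --twist '[[0,0,0],[0,0,0],[0,0,0],[0,0,0],[0,0,0],[0,0,0],[0,0,0],[0,0,0],[0,0,0],[0,0,0]]' --slide '[[-0.015,0.05,0],[-0.006,0.025,0],[0,0,0],[0,0,0],[0,0,0],[0,0,0],[0,0,0],[0,0,0],[0,0,0],[0,0,0]]' --fingers '[0.4,0.4,0.4,0.4,0.4,0.4,0.4,0.4,0.4,0.4]'

```text
time_s: 46.25
tcp_pos: [0.4844, -0.1383, 0.138]
ee_rot: [-0.0, 0.821, -0.572, 0.007]
wrist_force: [-0.2, -0.6, -1.4]
finger_gap: 0.0582
```

>>> drive_tool --twist '[[0.015,0.022,0],[0,0,0],[0,0,0],[0,0,0],[0,0,0],[0,0,0],[0,0,0],[0,0,0],[0,0,0],[0,0,0]]' --slide '[[-0.008,0.025,0],[0,0,0],[0,0,0],[0,0,-0.05],[0,0,-0.07],[0,0,-0.05],[0,0,-0.03],[0,0,-0.01],[0,0,0],[0,0,0]]' --fingers '[0.4,0.4,0.4,0.4,0.4,0.4,0.4,0.4,0.4,0.4]'

```text
time_s: 47.25
tcp_pos: [0.482, -0.1272, 0.0534]
ee_rot: [-0.001, 0.821, -0.571, 0.001]
wrist_force: [0.6, 0.4, -0.7]
finger_gap: 0.0579
```

```bash
python3 - <<'E'
from look import *
I=grab("s")
cv2.imwrite("pics/s.png",np.hstack([cv2.resize(I["scene"][160:270,155:265],(400,400)),cv2.resize(I["top"][210:320,290:400],(400,400))]))
q=state();print(q["tcp_pos"],q["ee_rot"])
E
```

```text
[ 0.48211495 -0.12727786  0.05355753] [-0.00082332  0.82088811 -0.57108618  0.00161601]
```

View pics/s.png

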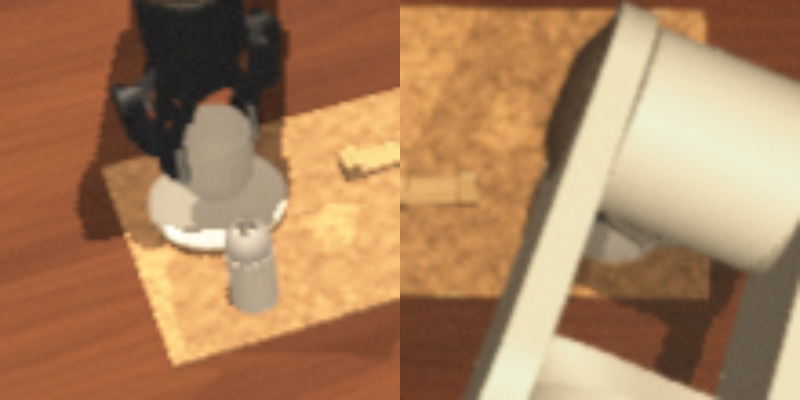

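>>> drive_tool --twist '[[0,0.003,0],[0,0,0],[0,0,0],[0,0,0],[0,0,0],[0,0,0],[0,0,0],[0,0,0],[0,0,0],[0,0,0]]' --slide '[[-0.002,-0.002,-0.01],[0,0,-0.02],[0,0,-0.012],[0,0,-0.008],[0,0,-0.004],[0,0,0],[0,0,0],[0,0,0],[0,0,0],[0,0,0]]' --fingers '[0.4,0.4,0.4,0.4,0.4,0.4,0.4,0.4,0.4,0.4]'

```text
time_s: 48.35
tcp_pos: [0.4819, -0.1284, 0.0314]
ee_rot: [-0.001, 0.821, -0.571, 0.002]
wrist_force: [0.1, 0.4, -0.7]
finger_gap: 0.0581
```

>>> drive_tool --twist '[[0,0,0],[0,0,0],[0,0,0],[0,0,0],[0,0,0],[0,0,0],[0,0,0],[0,0,0],[0,0,0],[0,0,0]]' --slide '[[0,0,-0.003],[0,0,-0.002],[0,0,0],[0,0,0],[0,0,0],[0,0,0],[0,0,0],[0,0,0],[0,0,0],[0,0,0]]' --fingers '[0.4,0.4,0.4,0.4,0.4,0.4,0.4,0.4,0.4,0.4]'

```text
time_s: 49.35
tcp_pos: [0.4823, -0.1285, 0.031]
ee_rot: [-0.001, 0.821, -0.571, 0.002]
wrist_force: [-0.1, -0.3, 0.3]
finger_gap: 0.0579
```

>>> drive_tool --twist '[[0,0,0],[0,0,0],[0,0,0],[0,0,0],[0,0,0],[0,0,0],[0,0,0],[0,0,0],[0,0,0],[0,0,0]]' --slide '[[0,0,-0.001],[0,0,0],[0,0,0],[0,0,0],[0,0,0],[0,0,0.03],[0,0,0.06],[0,0,0.08],[0,0,0.09],[0,0,0.09]]' --fingers '[0.4,0.7,0.9,1,1,1,1,1,1,1]'

```text
time_s: 50.35
tcp_pos: [0.4795, -0.1273, 0.1744]
ee_rot: [-0.0, 0.821, -0.571, -0.001]
wrist_force: [0.6, -0.5, -0.2]
finger_gap: 0.085
```

>>> drive_tool --twist '[[0,0,0],[0,0,0],[0,0,0],[0,0,0],[0,0,0],[0,0,0],[0,0,0],[0,0,0],[0,0,0],[0,0,0]]' --slide '[[-0.02,-0.08,0.08],[-0.04,-0.1,0.02],[-0.05,-0.1,0],[-0.05,-0.1,0],[-0.05,-0.1,0],[-0.04,-0.1,0],[-0.04,-0.1,0],[-0.02,-0.06,0],[0,0,0],[0,0,0]]' --fingers '[1,1,1,1,1,1,1,1,1,1]'

```text
time_s: 51.35
tcp_pos: [0.3485, -0.4334, 0.2328]
ee_rot: [0.001, 0.822, -0.57, 0.007]
wrist_force: [0.3, 0.2, -0.6]
finger_gap: 0.0859
```

```bash
python3 - <<'E'
from look import *
I=grab("z")
q=state();print(q["tcp_pos"])
cv2.imwrite("pics/z1.png",cv2.resize(I["scene"][140:290,160:360],(800,600)))
cv2.imwrite("pics/z2.png",cv2.resize(I["top"][190:310,210:390],(795,530)))
E
```

```text
[ 0.34906052 -0.43273605  0.23273617]
```

View pics/z1.png

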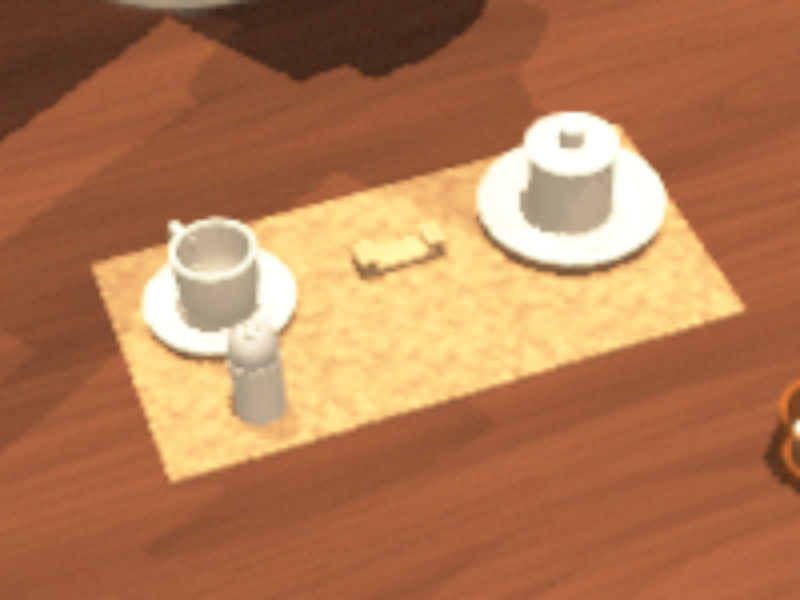

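View pics/z2.png

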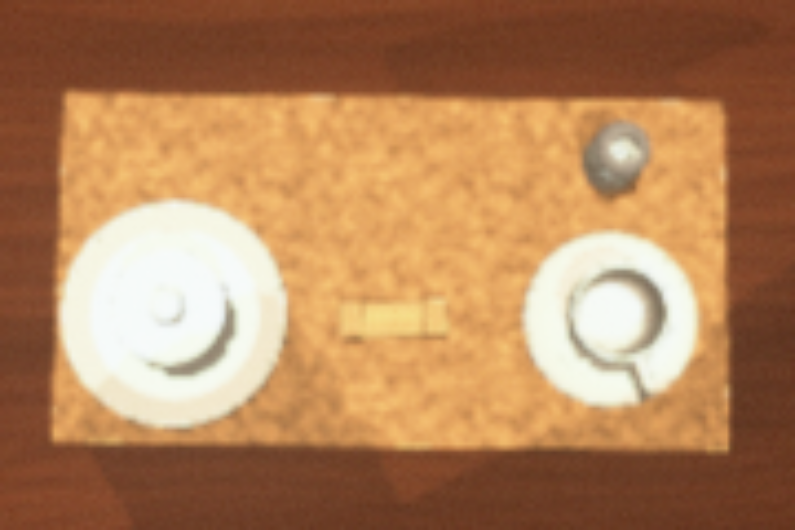

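View pics/scene_z.png

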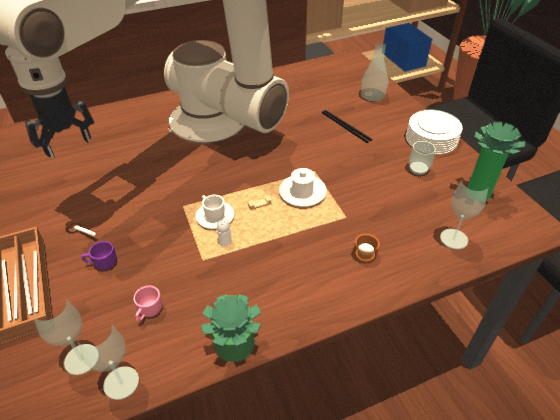

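```bash
python3 - <<'E'
from look import *
I={n:cv2.imread(f"pics/{n}_z.png") for n in("scene","top")}
ex=np.array([.9996,-.0297]);ey=np.array([.0297,.9996])
sau={"top":np.array([.4808,-.1288]),"scene":np.array([.4817,-.1278])};pl={"top":np.array([.4888,.1407]),"scene":np.array([.4903,.1426])}
# predicted pixels vs. seen (read off the enlarged views)
def rel(n,uv,z,o): d=onz(n,[uv],z)[0,:2]-o; return (np.array([d@ex,d@ey])*1000).round(1)
t=lambda x,y:(210+x*180/795,190+y*120/530)
s=lambda x,y:(160+x/4,140+y/4)
print("mug top",rel("top",t(615,317),.065,sau["top"]),"scene",rel("scene",s(214,249),.065,sau["scene"]))
print("lid knob top",rel("top",t(166,304),.091,pl["top"]),"scene disc",rel("scene",s(571,144),.073,pl["scene"]))
print("pepper dome top",rel("top",t(629,150),.076,sau["top"]),"foot scene axis", rel("scene",s(259,412),.004,sau["scene"]))
print("rest top",rel("top",t(394,319),.018,(sau["top"]+pl["top"])/2),"scene",rel("scene",s(398,252),.012,(sau["scene"]+pl["scene"])/2))
E
```

```text
mug top [-3.   3.1] scene [3.9 1.7]
lid knob top [-0.6 -3.1] scene disc [ 3.1 -1.8]
pepper dome top [95.3 -4.5] foot scene axis [104.8  -2.7]
rest top [-2.9 -2.4] scene [ 1.4 -0.7]
```

```bash
python3 - <<'E'
from look import *
ex=np.array([.9996,-.0297]);ey=np.array([.0297,.9996])
L=[]
for n,uv in(("scene",(224,238)),("top",(350,225))):
    im=cv2.imread(f"pics/{n}_z.png"); 
    m=mask(im,95,40)
    if n=="scene": m[:226]=0
    c=blob(m,*uv,16); print(n,len(c),c.min(0),c.max(0))
    q=cam(n)[2][:2]; P=onz(n,c,.03)[:,:2]-q; a=np.arctan2(P[:,1],P[:,0])
    if n=="scene": a=np.where(a<0,a+2*np.pi,a)
    b=(a.min()+a.max())/2; L.append((q,np.array([np.cos(b),np.sin(b)])))
    print(n,"foot",half(n,c,.004,.018,-1))
A=np.c_[L[0][1],-L[1][1]]; t=np.linalg.solve(A,L[1][0]-L[0][0]); p=L[0][0]+t[0]*L[0][1]; d=p-np.array([.4812,-.1283]); print(p,d@ex,d@ey)
E
```

```text
scene 73 [208. 226.] [230. 245.]
scene foot (array([ 0.5761968, -0.1302247]), np.float64(0.001157137142690008))
top 39 [342. 218.] [356. 232.]
top foot (array([ 0.58150506, -0.13684881]), np.float64(0.0010930292610754895))
[ 0.59037846 -0.14396727] 0.10960010734690531 -0.012418404321190046
```

```bash
python3 -c "
from rig import *
print(job_done(),state()['time_s'])"
```

```text
the job is handed in; nothing more can be done
the job is handed in; nothing more can be done
```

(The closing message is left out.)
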